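# Feel which end is the tongue and lay the rest block in the sloping stand

### The arm

A 7-joint arm with a two-finger parallel gripper is mounted at the origin on a cart in front of the work surface, level with it; the furniture and walls round the work are solid. World frame = base frame: x ahead of the robot, y to its left, z up, the work surface at z = 0. Lengths are in m, angles in degrees, forces in N, time in s.
With the tool pointing down it reaches from about 0.35 to 0.9 m from the base axis. Payload 19.9 kg.
Tool frame: the origin (TCP) lies midway between the tips of the shut fingers; the grasp point (between the pads) lies ctrl.hold_point_z behind it (ctrl.hold_point_z is the distance from the TCP to the grasp point, in m); z points along the fingers, y is the direction in which the jaws open and shut (so a half turn about z gives the same grasp; the last joint's range is limited). The gripper opens to 85 mm and grips with 20 to 120 N. Pads are 22 mm wide; open, the fingers measure 114 mm over their backs; the gripper's body (76 mm by 85 mm) begins 54 mm behind the grasp point. The pads swing forward as they close: fully open they stand 13 mm farther back than shut.
Start: joints at [-66.664, 23.915, -0.59, 92.452, 0.269, 63.638, -3.037], TCP at [0.271, 0.563, 0.198] pointing down, gripper open.
Joint ranges: [-161.28, 161.28], [-22.2, 115.67], [-73.04, 71.86], [3.21, 147.25], [-68.34, 248.33], [10.77, 114.83], [-161.83, 161.83]. Speed limits (degrees/s): [108.29, 108.29, 136.94, 136.94, 172.46, 172.46, 172.46].

### API

Orientations are given as [roll, pitch, yaw] about the fixed x, y, z axes, in that order (R = Rz(yaw) Ry(pitch) Rx(roll)).
In Python, from station import ctrl gives the robot as it stands.
- The arm moves only by the shell command python3 -m jog 'ROWS' [FORCE]. ROWS is JSON, a list of rows, each an object of numbers: "tx", "ty", "tz": the shift along the world's x, y, z in m; "wx", "wy", "wz": the turn, a rotation vector about the world's x, y, z in rad; "gripper": the opening in per cent of the stroke, from 0 (shut) to 100 (fully open). A call has 1 to 5 rows; each row shifts and turns the pose as measured when the row begins; what a row does not reach is not made up. A row lasts 1/12 s, in which the tool goes at most 41.7 mm and 7.16 degrees, less where a joint would pass 70% of its speed; a pose out of reach is approached as far as the arm can. A call is refused whole if a number of a shift passes 0.0417 or a number of a turn 0.125, either way. A call with a gripper value outside its range is refused whole. The fingers move at their own pace and stop on an object; FORCE is the grip in N (left out, the last holds). Time passes only in rows, so rows that do not move let the fingers close. It gives the time, the measured TCP pose, the force and the opening at its end, in the units of the state.
- ctrl.observe(): the state, without advancing time (a new reading comes with each control period).
- ctrl.get_image(name): name is "scene" or "top"; returns a dict with "frame" (480x640x3 uint8, blue, green, red), "range_z" (480x640 float32, m along the optical axis (not along the pixel's ray), 0 where there is no reading), "mtx" (3x3 intrinsics, pixels), "R" (3x3) and "t" (3): a world point X has camera coordinates R X + t. Camera axes: x right, y down, z forward; pixel columns grow to the right and rows downward; lengths in m; the calibration is good to about 2 mm. A picture is of the moment at which its call begins.
- ctrl.close_job(): hands the job in, once; it reports no verdict.
The state is a dict: "clock": time; "qpos": joint angles; "dq": joint speeds; "joint_efforts": joint torques, N m; "position": TCP position; "eef_rot": TCP orientation; "ft_force": force on the tool from outside, world axes, zero at the start; "torque": the same for the moment, N m; "gripper_width": opening from 0.0 (shut) to 1.0 (fully open).
Only numpy, scipy, OpenCV 4.12 (cv2) and the standard library are available. Lean on these libraries where they do the work, as an engineer would, in place of code of your own. Each camera call takes 0.05 s, during which the arm holds its last target.

### The job

Take the graphite rest block from the left half of the wooden board (as seen from the robot); its ends look alike, but one is a stepped, slightly narrower tongue, best told by feeling both ends. Lay the block flat on the bed of the sloping stand, groove up, tongue end down the slope between the two fork jaws, slid down until its shoulders meet the jaws, and let go. Leave the other block where it lies on the board.

Things in the scene. Friction and masses are not known exactly. Their poses are not given: they have to be found in the camera images.
- rest_block_a: Dark graphite rest block, 130 x 42 x 32 mm, 0.26 kg, a 14 mm wide, 12 mm deep tube groove along its top. Origin: centre of the underside; x along the length, z up. One end is plain, 42 mm wide to its end face; at the other the last 30 mm is a tongue 34 mm wide (4 mm step in each side, full height): a pinch across each end tells. Which end of x it is, is not told.
- rest_block_b: Twin of rest_block_a in size, shape and axes, but with its tongue at the opposite end of its x axis; names and poses do not tell which. At the start both lie flat, groove up, side by side (x axes pointing away from the robot, within 0.3 rad), one on the right half, one on the left half, in either order, 100 mm or more apart.
- board: Fixed low wooden board, 170 (x) x 200 (y) x 12 mm, carrying both blocks. Origin: centre of its underside, on the bench. Its x axis points away from the robot (within 0.12 rad): the left half is y > 0, a thin dark line divides the halves. The blocks' places are near y = -60 and +60 mm, x = 0. Things up to 0.2 m high stand between board and stand: pass well above them.
- cradle: Sloping bed of a fixed aluminium stand, inclined 25 degrees, low end towards the robot. Origin: on the bed's upper face, 78 mm above the bench, where the underside centre of a block comes when home. x runs up the slope, y across to the left, z square to the bed. Bed: 82 mm wide, x -73 to +77 mm, bare but for the fork jaws.
- fork (a point): Centre of the gap between the two fork jaws on the bed, at bed level, at x = -47.5 mm of the cradle, same axes. The jaws are 24 mm high with 3 mm screw heads on top, 25 mm long (x -60 to -35 mm of the cradle), 20 mm wide, 38 mm apart, open at both ends: the tongue passes, a plain end does not. The block's shoulders stop at the jaws' upper faces.

How it is judged:
By the outcome, as a careful person would: the job done as asked, in the order asked, and still so for the second after the job is handed in, with the robot touching nothing.
It also fails if it takes over 67 s, if anything falls off the work surface, if the arm or the gripper's body presses on something with over 40 N, if the wrist force passes 120 N, or if a joint passes its speed limit or range.

## Working session

There is one attempt and no reset: what is moved stays moved. The work goes in short steps, Python scripts to look and compute and a shell command to move; the robot and the scene stay as the last step left them, time stands still between calls to the robot, and variables do not carry over. Pictures are saved under pics/ and viewed, and the job is handed in when it is done.

```bash
ls; mkdir -p pics; python3 - <<'E'
from station import ctrl
import cv2
print(ctrl.observe(), ctrl.hold_point_z)
for n in ("scene","top"):
    im=ctrl.get_image(n); cv2.imwrite(f"pics/{n}0.png",im["frame"]); print(n,im["mtx"],im["R"],im["t"])
E
```

```text
pics
{'clock': 0.0, 'qpos': array([-66.66391288,  23.94728874,  -0.58964992,  92.48610522,
         0.26955893,  63.63975641,  -3.03676386]), 'dq': array([-0.09361134, -0.00321996, -0.05850734, -0.015686  ,  0.04101404,
       -0.12329216, -0.00375515]), 'joint_efforts': array([-1.93987962e-04, -8.64442277e+01,  6.78899903e-01, -4.34894979e+01,
        1.90413214e-02,  7.45395839e-03,  2.18959212e-05]), 'position': array([0.27101898, 0.56273423, 0.19716427]), 'eef_rot': array([-1.79928433e+02,  5.84647956e-03,  1.54286038e+02]), 'ft_force': array([-0.16180491, -0.84514305, -0.46137182]), 'torque': array([-0.00283308, -0.00714941, -0.00169441]), 'gripper_width': 1.0026345668835588} 0.0187
scene [[456.05234783   0.         317.69052552]
 [  0.         456.05234783 246.22189973]
 [  0.           0.           1.        ]] [[ 0.85214816 -0.52307442  0.0153837 ]
 [-0.36891837 -0.62134025 -0.69125648]
 [ 0.3711371   0.58337761 -0.72244572]] [-0.39333247  0.25013908  1.04826804]
top [[446.39971385   0.         316.05022363]
 [  0.         446.39971385 239.49743474]
 [  0.           0.           1.        ]] [[ 0.00887135 -0.99995953 -0.00149495]
 [-0.99519568 -0.0086833  -0.09752001]
 [ 0.09750308  0.0023529  -0.99523244]] [0.0322082  0.46875739 1.13475501]
```

View pics/scene0.png

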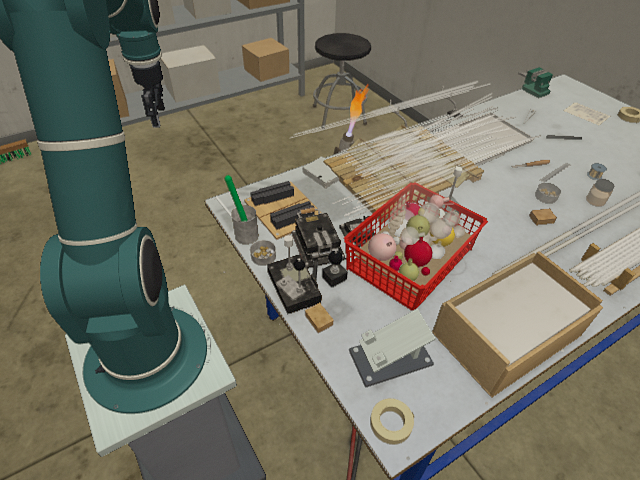

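View pics/top0.png

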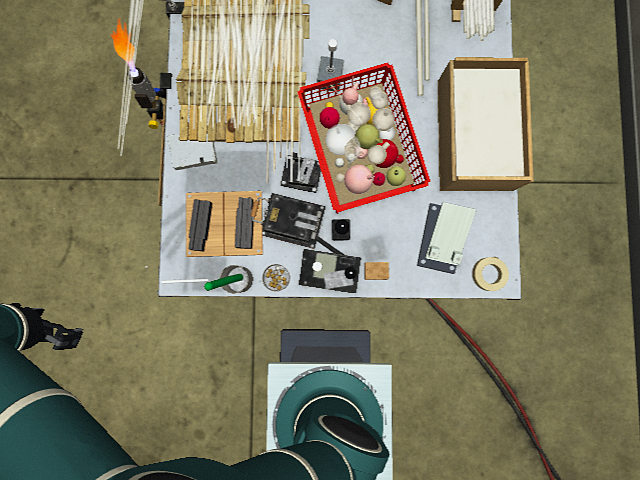

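```bash
cat > h.py <<'E'
import numpy as np,cv2
from station import ctrl
def w(im,u,v,z=None,d=None):
    K=im["mtx"];R=im["R"];t=im["t"]
    r=np.linalg.inv(K)@np.array([u,v,1.0]); c=-R.T@t; dr=R.T@r
    if d is not None: return c+dr*d
    return c+dr*((z-c[2])/dr[2])
def px(im,X):
    p=im["mtx"]@(im["R"]@np.asarray(X)+im["t"]); return p[:2]/p[2]
def crop(im,u0,v0,u1,v1,s,fn):
    cv2.imwrite(fn,cv2.resize(im["frame"][v0:v1,u0:u1],None,fx=s,fy=s,interpolation=cv2.INTER_CUBIC))
def st():
    s=ctrl.observe(); print(round(s["clock"],2),s["position"].round(4),s["eef_rot"].round(2),s["ft_force"].round(1),round(s["gripper_width"],3),s["qpos"].round(1))
E
python3 - <<'E'
from h import *
im=ctrl.get_image("top"); np.savez("top0.npz",**im)
crop(im,180,185,270,260,8,"pics/t_board.png"); crop(im,410,195,490,275,7,"pics/t_stand.png")
r=im["range_z"]
def dz(u,v): 
    return w(im,u,v,d=r[v,u]).round(4)
for p in [(201,225),(195,225),(207,225),(222,225),(244,222),(450,225),(460,210),(440,260),(430,250),(390,90)]: print(p,dz(*p))
im=ctrl.get_image("scene"); np.savez("scene0.npz",**im)
crop(im,340,300,440,390,8,"pics/s_stand.png");crop(im,240,170,340,245,8,"pics/s_board.png")
E
```

```text
(201, 225) [0.5023 0.3331 0.0344]
(195, 225) [0.501  0.346  0.0436]
(207, 225) [0.502  0.3168 0.0375]
(222, 225) [0.5054 0.2834 0.0138]
(244, 222) [0.5116 0.2232 0.0299]
(450, 225) [ 0.5004 -0.2915  0.0902]
(460, 210) [ 0.5349 -0.3113  0.1074]
(440, 260) [ 0.4166 -0.2762  0.0511]
(430, 250) [ 0.4405 -0.2479  0.0653]
(390, 90) [ 0.8559 -0.152   0.0607]
```

View pics/t_board.png

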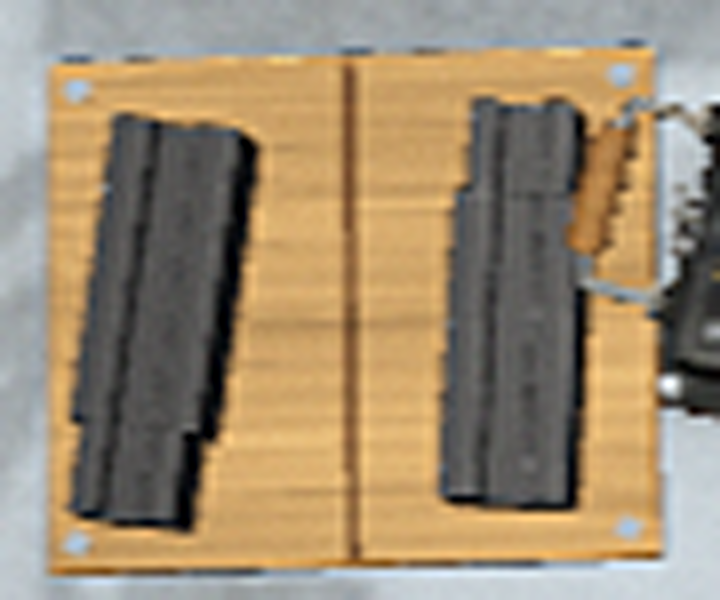

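View pics/t_stand.png

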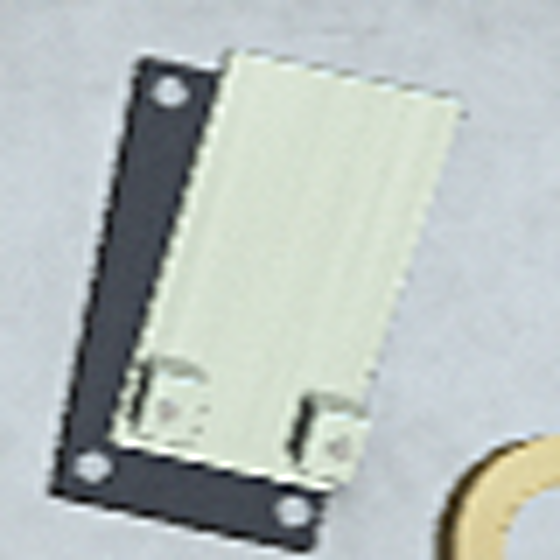

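View pics/s_stand.png

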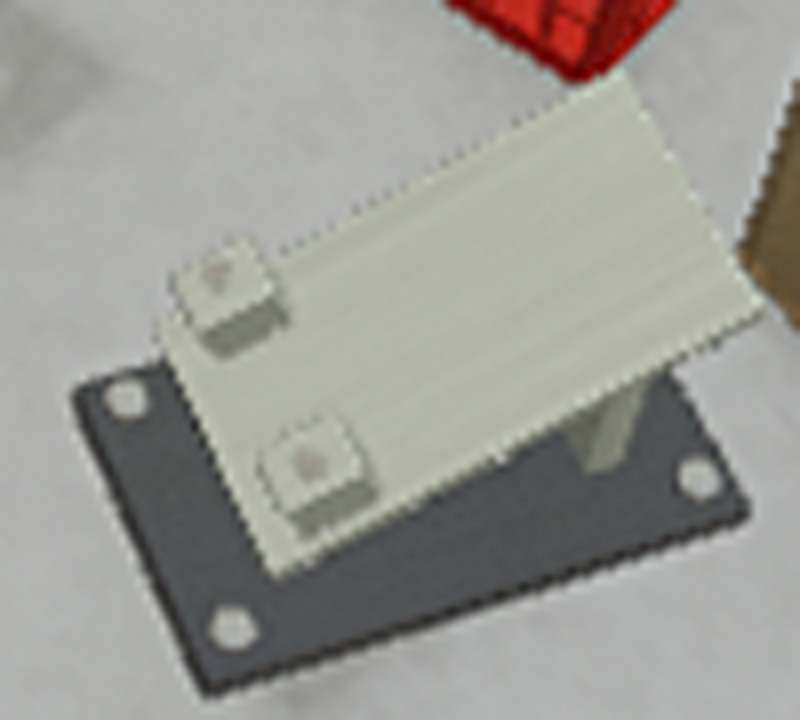

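View pics/s_board.png

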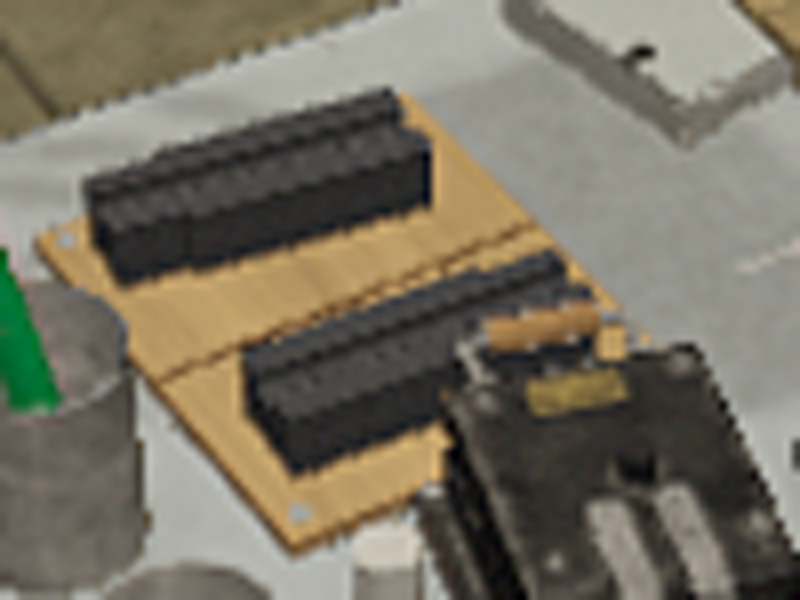

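```bash
cat > fit.py <<'E'
from h import *
from scipy.optimize import least_squares,minimize
from scipy.spatial.transform import Rotation as Ro
T=dict(np.load("top0.npz"));S=dict(np.load("scene0.npz"))
def cR(yaw): return (Ro.from_euler('z',yaw)*Ro.from_euler('y',-25,degrees=True)).as_matrix()
obs=[]
C=[(77,41),(77,-41),(-73,41),(-73,-41)]
for p,q in zip([(228,52),(462,103),(112,442),(340,492)],C): obs.append((T,410+(p[0]+.5)/7-.5,195+(p[1]+.5)/7-.5,q))
for p,q in zip([(620,72),(762,312),(165,330),(280,575)],C): obs.append((S,340+(p[0]+.5)/8-.5,300+(p[1]+.5)/8-.5,q))
def res(v,o=obs):
    r=[]
    for im,u,vv,q in o:
        X=np.array([v[0],v[1],.078])+cR(v[2])@np.array([q[0],q[1],0])/1000
        r+=list(px(im,X)-[u,vv])
    return r
for o in (obs,obs[:4],obs[4:]):
    s=least_squares(res,[.47,-.28,-.2],args=(o,)); print("cradle",s.x.round(4),np.degrees(s.x[2]).round(2),np.round(s.fun,2))
# block silhouettes
def poly(im,x,y,yaw,sg,s,off,shape):
    m=np.zeros(shape,np.uint8)
    xs=[(-65,35,21),(35,65,17)]
    for a,b,h in xs:
        P=[]
        for X in (a,b):
            for Y in(-h,h):
                for Z in (0,32):
                    c,si=np.cos(yaw),np.sin(yaw); XX=X*sg
                    P.append((px(im,[x+(c*XX-si*Y)/1000,y+(si*XX+c*Y)/1000,.012+Z/1000])-off+.5)*s-.5)
        cv2.fillConvexPoly(m,cv2.convexHull(np.array(P,np.float32)).round().astype(np.int32),1)
    return m
def blk(im,win,name):
    u0,v0,u1,v1=win
    g=cv2.resize(im["frame"][v0:v1,u0:u1],None,fx=8,fy=8,interpolation=cv2.INTER_CUBIC)
    m=(g.max(2)<105).astype(np.uint8)
    n,l,stt,_=cv2.connectedComponentsWithStats(m); k=1+np.argmax(stt[1:,4]); m=(l==k).astype(np.uint8)
    for sg in (-1,1):
        best=None
        def f(v):
            p=poly(im,v[0]/10,v[1]/10,v[2],sg,8,np.array([u0,v0]),m.shape); return float((p^m).sum())/m.sum()
        for y0 in(-.1,-.2):
            r=minimize(f,[5.03,3.27,y0],method="Nelder-Mead",options=dict(initial_simplex=[[5.03,3.27,y0],[5.12,3.27,y0],[5.03,3.36,y0],[5.03,3.27,y0+.08]],maxiter=400))
            if best is None or r.fun<best.fun: best=r
        print(name,"tongue",sg,best.x.round(4),np.degrees(best.x[2]).round(2),round(best.fun,4))
        if best.fun<.2:
            p=poly(im,best.x[0]/10,best.x[1]/10,best.x[2],sg,8,np.array([u0,v0]),m.shape)
            gg=g.copy(); cv2.drawContours(gg,cv2.findContours(p,0,2)[0],-1,(0,0,255),1); cv2.imwrite(f"pics/fit_{name}_{sg}.png",gg)
blk(T,(186,193,218,254),"top"); blk(S,(248,178,298,208),"scene")
E
python3 fit.py
```

```text
cradle [ 0.4774 -0.2957 -0.2053] -11.76 [ 0.91 -0.24  0.93 -0.4   0.44  0.48 -0.2   0.23  0.07 -0.92  0.92 -1.01
 -1.38 -0.38 -0.56  0.3 ]
cradle [ 0.4775 -0.2944 -0.1981] -11.35 [ 0.16 -0.17  0.22 -0.57  0.1   0.62 -0.5   0.15]
cradle [ 0.4772 -0.2968 -0.2124] -12.17 [ 0.52 -0.38  1.17 -0.34 -1.16 -0.17 -0.57  0.62]
top tongue -1 [ 5.0229  3.3859 -0.1192] -6.83 0.0791
top tongue 1 [ 5.0253  3.3748 -0.0926] -5.31 0.1232
scene tongue -1 [ 5.0312  3.3752 -0.1105] -6.33 0.0937
scene tongue 1 [ 5.0256  3.3877 -0.1531] -8.77 0.1053
```

```bash
python3 - <<'E'
from h import *
T=dict(np.load("top0.npz"));S=dict(np.load("scene0.npz"))
for n,im,ps in (("top",T,[(207,287),(222,282),(240,275),(236,283),(180,281),(276,276),(295,218),(280,210),(320,205),(345,275),(318,266),(350,272),(341,227),(332,45),(375,268),(180,155),(210,160),(300,170)]),("scene",S,[(228,180),(232,190),(240,210),(334,257),(320,215),(291,242)])):
    for u,v in ps: print(n,(u,v),w(im,u,v,d=im["range_z"][v,u]).round(3))
# max height map over areas, top
r=T["range_z"]; vv,uu=np.mgrid[0:480,0:640]
K=T["mtx"]; d=np.stack([(uu-K[0,2])/K[0,0],(vv-K[1,2])/K[1,1],np.ones_like(r)],-1)*r[...,None]
X=(d-T["t"])@T["R"]
for x0 in np.arange(.3,.75,.05):
    row=[]
    for y0 in np.arange(-.4,.45,.05):
        m=(r>0)&(X[...,0]>=x0)&(X[...,0]<x0+.05)&(X[...,1]>=y0)&(X[...,1]<y0+.05)
        row.append("%4d"%(1000*X[...,2][m].max()) if m.any() else "   .")
    print("%.2f"%x0," ".join(row))
E
```

```text
top (207, 287) [0.345 0.273 0.197]
top (222, 282) [0.356 0.251 0.146]
top (240, 275) [0.375 0.23  0.028]
top (236, 283) [ 0.354  0.245 -0.001]
top (180, 281) [0.358 0.391 0.005]
top (276, 276) [0.373 0.139 0.016]
top (295, 218) [0.518 0.09  0.065]
top (280, 210) [0.539 0.128 0.062]
top (320, 205) [0.561 0.027 0.013]
top (345, 275) [ 0.375 -0.031  0.142]
top (318, 266) [0.395 0.031 0.155]
top (350, 272) [ 0.382 -0.042  0.154]
top (341, 227) [ 0.492 -0.024  0.097]
top (332, 45) [0.909 0.003 0.183]
top (375, 268) [ 0.396 -0.116  0.025]
top (180, 155) [0.689 0.397 0.026]
top (210, 160) [0.676 0.317 0.026]
top (300, 170) [0.649 0.08  0.036]
scene (228, 180) [0.345 0.263 0.192]
scene (232, 190) [0.349 0.257 0.161]
scene (240, 210) [0.357 0.239 0.1  ]
scene (334, 257) [ 0.487 -0.034  0.094]
scene (320, 215) [0.557 0.144 0.063]
scene (291, 242) [0.397 0.023 0.144]
0.30   26    6    4    5    6    4   39   44   40   37   33   32   95  203    6    6    3
0.35   29   20   16    7   25   29  150  158  156   41   34   58  142  201   11   11   10
0.40   30   88   88   87    6   30   59   60  155   40   32   30   46   16   47   47    4
0.45    7   95   88   68    5    5   36  111   73   70   70   70   50   18   48   48    3
0.50    6  114  113   11    7    4  118  119   71   83   80   68   54   18   50   46    4
0.55    5    5  113  118  118  118  131  121  120   69   70   64   48   17   47   45    5
0.60  136  136  134  118  124  166  181  168  119   79   79   79    5    5    5    5    5
0.65  107  114  121  119  122  168  221  226  124   79   79   80    4    4   30   29   29
0.70  106  115  123  117  119  184  175  160  128  117   81  145  141   78  115   77   29
```

View pics/fit_top_-1.png

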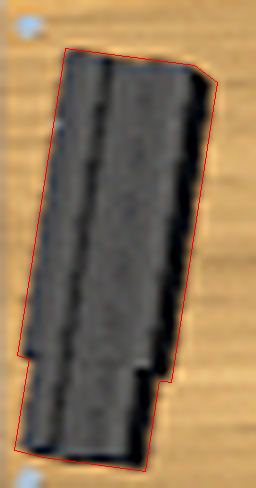

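View pics/fit_scene_-1.png

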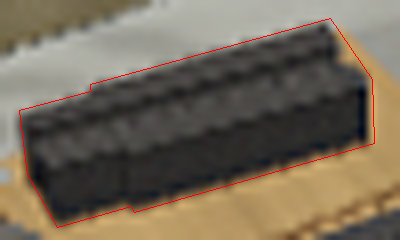

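```bash
python3 -m jog '[{"tx":0.026,"ty":-0.03,"wz":0.07},{"tx":0.026,"ty":-0.03,"wz":0.07},{"tx":0.026,"ty":-0.03,"wz":0.07},{"tx":0.026,"ty":-0.03,"wz":0.07}]' 30
```

```text
invalid input at $[0]: expected keys tx, ty, tz, wx, wy, wz, gripper
```

All keys are needed in every row.

```bash
python3 -m jog '[{"tx":0.026,"ty":-0.03,"tz":0,"wx":0,"wy":0,"wz":0.07,"gripper":100},{"tx":0.026,"ty":-0.03,"tz":0,"wx":0,"wy":0,"wz":0.07,"gripper":100},{"tx":0.026,"ty":-0.03,"tz":0,"wx":0,"wy":0,"wz":0.07,"gripper":100},{"tx":0.026,"ty":-0.03,"tz":0,"wx":0,"wy":0,"wz":0.07,"gripper":100}]' 30
```

```text
clock: 0.53
position: [0.3692, 0.4452, 0.1959]
eef_rot: [-179.9, -0.2, 171.6]
ft_force: [1.4, 0.3, 0.0]
gripper_width: 0.998
```

```bash
python3 -m jog '[{"tx":0.027,"ty":-0.031,"tz":0,"wx":0,"wy":0.002,"wz":0.01,"gripper":100},{"tx":0.027,"ty":-0.031,"tz":0,"wx":0,"wy":0.002,"wz":0.01,"gripper":100},{"tx":0.026,"ty":-0.031,"tz":-0.005,"wx":0,"wy":0,"wz":0.01,"gripper":100},{"tx":0.004,"ty":-0.008,"tz":-0.03,"wx":0,"wy":0,"wz":0,"gripper":100},{"tx":0,"ty":0,"tz":0,"wx":0,"wy":0,"wz":0,"gripper":100}]'; python3 - <<'E'
from h import *
st()
for n in ("top","scene"):
    im=ctrl.get_image(n); s=ctrl.observe()["position"]
    c=px(im,s).round().astype(int); print(n,c); 
    u0=max(c[0]-100,0);v0=max(c[1]-90,0); crop(im,u0,v0,u0+200,v0+150,4,f"pics/a_{n}.png")
E
```

```text
clock: 0.95
position: [0.4608, 0.3328, 0.1612]
eef_rot: [-179.9, -0.3, 173.2]
ft_force: [-1.8, -0.5, -1.8]
gripper_width: 0.998
0.95 [0.4608 0.3328 0.1612] [-179.89   -0.26  173.24] [-1.8 -0.5 -1.8] 0.998 [-40.9  20.5   2.5 102.7  -1.2  57.1  45.3]
top [185 235]
scene [257 161]
```

View pics/a_scene.png

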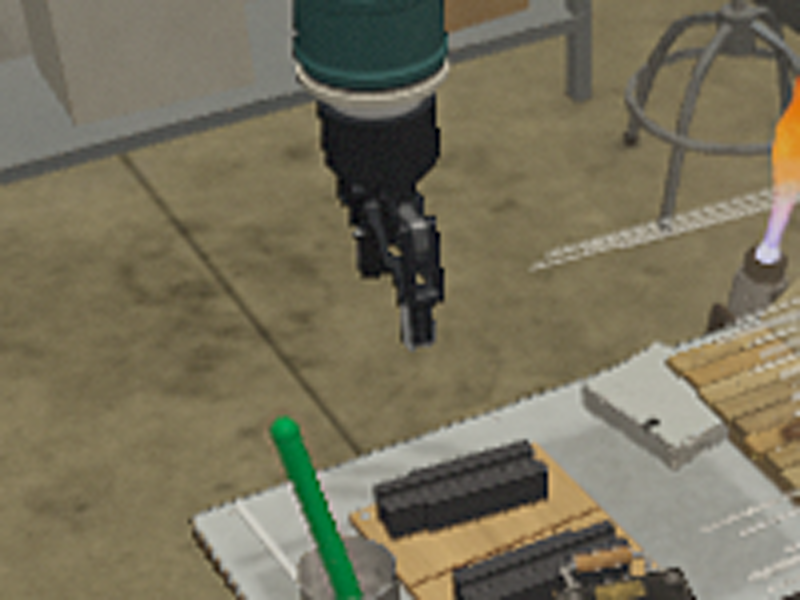

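View pics/a_top.png

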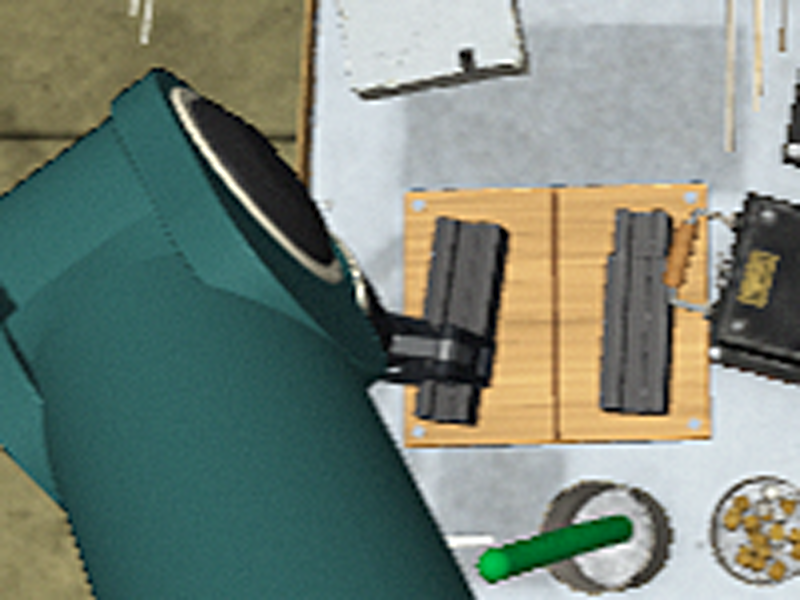

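```bash
python3 -m jog '[{"tx":-0.004,"ty":0.006,"tz":-0.035,"wx":0,"wy":0.002,"wz":0.004,"gripper":100},{"tx":-0.004,"ty":0.005,"tz":-0.035,"wx":0,"wy":0.002,"wz":0,"gripper":100},{"tx":0,"ty":0,"tz":-0.03,"wx":0,"wy":0,"wz":0,"gripper":100},{"tx":0,"ty":0,"tz":-0.01,"wx":0,"wy":0,"wz":0,"gripper":100},{"tx":0,"ty":0,"tz":0,"wx":0,"wy":0,"wz":0,"gripper":100}]'; python3 - <<'E'
from h import *
st()
im=ctrl.get_image("scene"); s=ctrl.observe()["position"]
c=px(im,s).round().astype(int); print(c); crop(im,c[0]-60,c[1]-70,c[0]+60,c[1]+30,6,f"pics/b_scene.png")
E
```

```text
clock: 1.47
position: [0.4525, 0.3582, 0.0609]
eef_rot: [179.2, 0.1, 174.1]
ft_force: [0.0, 0.4, 1.0]
gripper_width: 0.999
1.47 [0.4525 0.3582 0.0609] [1.7923e+02 8.0000e-02 1.7407e+02] [0.  0.4 1. ] 0.999 [-42.2  28.2   1.4 106.2  -1.6  44.9  44.2]
[254 186]
```

View pics/b_scene.png

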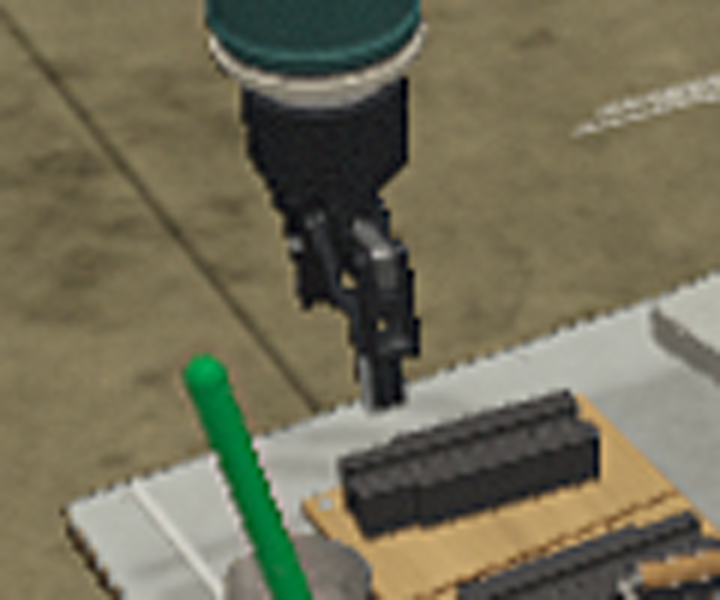

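```bash
python3 -m jog '[{"tx":0,"ty":-0.012,"tz":0,"wx":-0.008,"wy":0,"wz":-0.01,"gripper":100},{"tx":0,"ty":0,"tz":0,"wx":0,"wy":0,"wz":0,"gripper":100},{"tx":0,"ty":0,"tz":0,"wx":0,"wy":0,"wz":0,"gripper":100}]'
```

```text
clock: 1.77
position: [0.4543, 0.3479, 0.067]
eef_rot: [179.5, 0.4, 173.5]
ft_force: [-0.6, 0.3, -0.7]
gripper_width: 0.999
```

```bash
python3 -m jog '[{"tx":0,"ty":-0.004,"tz":-0.025,"wx":-0.006,"wy":-0.005,"wz":0,"gripper":100},{"tx":0,"ty":0,"tz":-0.017,"wx":0,"wy":0,"wz":0,"gripper":100},{"tx":0,"ty":0,"tz":-0.003,"wx":0,"wy":0,"wz":0,"gripper":100},{"tx":0,"ty":0,"tz":0,"wx":0,"wy":0,"wz":0,"gripper":100}]'
```

```text
clock: 2.1
position: [0.4578, 0.3454, 0.0271]
eef_rot: [179.4, 1.1, 173.4]
ft_force: [-0.9, -0.7, 1.2]
gripper_width: 0.996
```

```bash
python3 -m jog '[{"tx":-0.004,"ty":-0.001,"tz":-0.006,"wx":-0.006,"wy":0.015,"wz":0,"gripper":100},{"tx":0,"ty":0,"tz":-0.002,"wx":0,"wy":0,"wz":0,"gripper":60},{"tx":0,"ty":0,"tz":0,"wx":0,"wy":0,"wz":0,"gripper":20},{"tx":0,"ty":0,"tz":0,"wx":0,"wy":0,"wz":0,"gripper":20},{"tx":0,"ty":0,"tz":0,"wx":0,"wy":0,"wz":0,"gripper":20}]' 20
```

```text
clock: 2.52
position: [0.4551, 0.3456, 0.0223]
eef_rot: [179.7, 0.4, 173.4]
ft_force: [0.9, 0.5, -0.0]
gripper_width: 0.451
```

```bash
python3 -m jog '[{"tx":0,"ty":0,"tz":0,"wx":0,"wy":0,"wz":0,"gripper":20},{"tx":0,"ty":0,"tz":0,"wx":0,"wy":0,"wz":0,"gripper":20}]' 20
```

```text
clock: 2.68
position: [0.4554, 0.3458, 0.0229]
eef_rot: [179.6, 0.4, 173.4]
ft_force: [0.1, -0.7, 0.1]
gripper_width: 0.203
```

```bash
python3 - <<'E'
from h import *
for n in ("scene","top"):
    im=ctrl.get_image(n); s=ctrl.observe()["position"]
    c=px(im,s).round().astype(int); print(n,c); crop(im,c[0]-50,c[1]-50,c[0]+50,c[1]+30,7,f"pics/c_{n}.png")
E
```

```text
scene [257 198]
top [197 243]
```

View pics/c_scene.png

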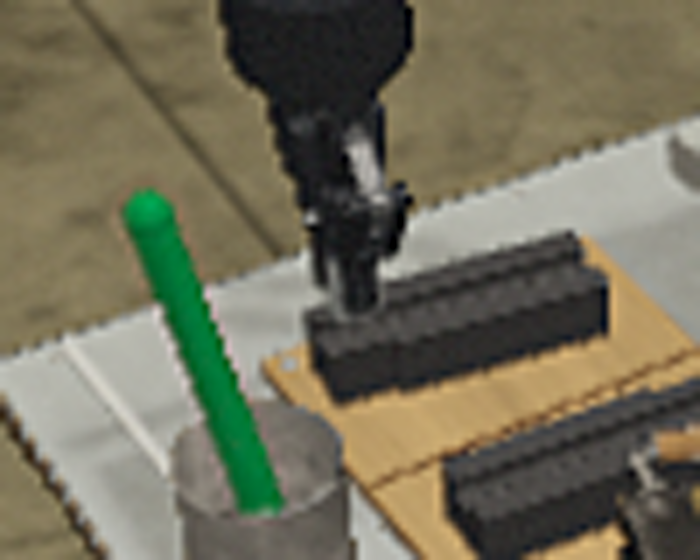

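View pics/c_top.png

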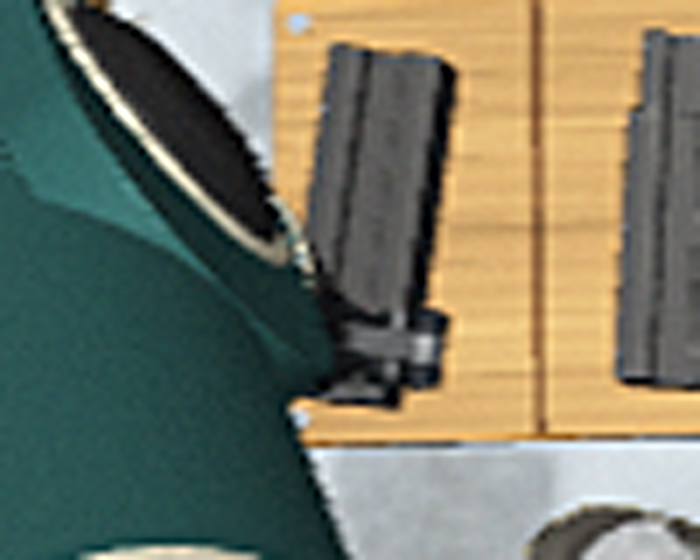

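```bash
python3 - <<'E'
from h import *
im=ctrl.get_image("scene"); st()
r=im["range_z"]
for v in range(184,206,2):
    print(v,[tuple((w(im,u,v,d=r[v,u])*1000).round().astype(int)) for u in (254,257,260)])
im=ctrl.get_image("top"); r=im["range_z"]
for (u,v) in [(203,241),(207,241),(209,241),(205,243),(208,243),(200,241),(203,230)]: print((u,v),(w(im,u,v,d=r[v,u])*1000).round())
E
```

```text
2.83 [0.4553 0.3458 0.0227] [179.65   0.39 173.4 ] [-0.6 -1.3  1.1] 0.198 [-41.7  31.2   1.7 107.9  -1.3  40.4  44.2]
184 [(np.int64(442), np.int64(327), np.int64(95)), (np.int64(438), np.int64(296), np.int64(118)), (np.int64(450), np.int64(303), np.int64(109))]
186 [(np.int64(444), np.int64(333), np.int64(83)), (np.int64(441), np.int64(303), np.int64(105)), (np.int64(460), np.int64(327), np.int64(80))]
188 [(np.int64(443), np.int64(332), np.int64(77)), (np.int64(447), np.int64(320), np.int64(83)), (np.int64(457), np.int64(321), np.int64(79))]
190 [(np.int64(442), np.int64(332), np.int64(69)), (np.int64(447), np.int64(322), np.int64(74)), (np.int64(456), np.int64(321), np.int64(71))]
192 [(np.int64(440), np.int64(330), np.int64(64)), (np.int64(447), np.int64(324), np.int64(65)), (np.int64(459), np.int64(328), np.int64(58))]
194 [(np.int64(449), np.int64(352), np.int64(37)), (np.int64(457), np.int64(348), np.int64(36)), (np.int64(465), np.int64(343), np.int64(36))]
196 [(np.int64(446), np.int64(348), np.int64(33)), (np.int64(450), np.int64(332), np.int64(43)), (np.int64(458), np.int64(329), np.int64(42))]
198 [(np.int64(438), np.int64(329), np.int64(42)), (np.int64(446), np.int64(326), np.int64(41)), (np.int64(457), np.int64(327), np.int64(36))]
200 [(np.int64(438), np.int64(331), np.int64(33)), (np.int64(446), np.int64(327), np.int64(32)), (np.int64(456), np.int64(329), np.int64(27))]
202 [(np.int64(437), np.int64(331), np.int64(25)), (np.int64(445), np.int64(327), np.int64(24)), (np.int64(455), np.int64(326), np.int64(22))]
204 [(np.int64(436), np.int64(330), np.int64(19)), (np.int64(444), np.int64(325), np.int64(19)), (np.int64(454), np.int64(325), np.int64(14))]
(203, 241) [449. 295. 159.]
(207, 241) [450. 287. 153.]
(209, 241) [450. 283. 152.]
(205, 243) [445. 291. 156.]
(208, 243) [445. 285. 153.]
(200, 241) [449. 301. 162.]
(203, 230) [488. 326.  42.]
```

```bash
python3 - <<'E'
from h import *
S=dict(np.load("scene0.npz"))
for z in (.06,.07,.08,.09,.1): print(z,px(S,[.4525,.313,z]).round(1),px(S,[.4525,.40,z]).round(1))
print()
for z in (.02,.03,.04,.05,.06): print(z,px(S,[.455,.330,z]).round(1),px(S,[.455,.346,z]).round(1))
print(px(S,[.271,.563,.197]),px(S,[.271,.563,.21]))
g=dict(np.load("scene0.npz")); crop(g,110,60,200,150,7,"pics/d0.png")
im=ctrl.get_image("scene"); crop(im,225,165,290,215,12,"pics/d1.png")
E
```

```text
0.06 [260.3 194.8] [247.6 179.2]
0.07 [260.1 192.2] [247.3 176.6]
0.08 [259.8 189.6] [247.  173.9]
0.09 [259.5 186.9] [246.7 171.3]
0.1 [259.3 184.2] [246.4 168.6]

0.02 [259.5 201.6] [257.2 198.6]
0.03 [259.3 199.1] [256.9 196.1]
0.04 [259.  196.5] [256.7 193.6]
0.05 [258.8 194. ] [256.4 191.1]
0.06 [258.5 191.4] [256.1 188.5]
[162.64222606 131.49537495] [161.61250121 127.59085808]
```

View pics/d0.png

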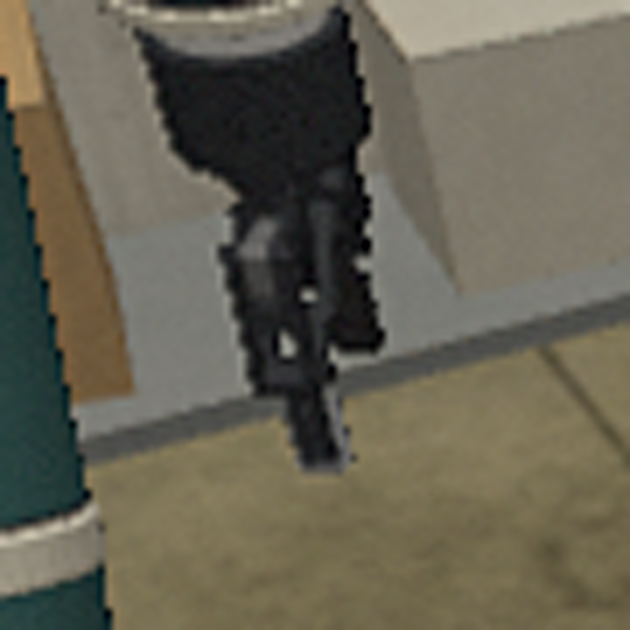

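View pics/d1.png

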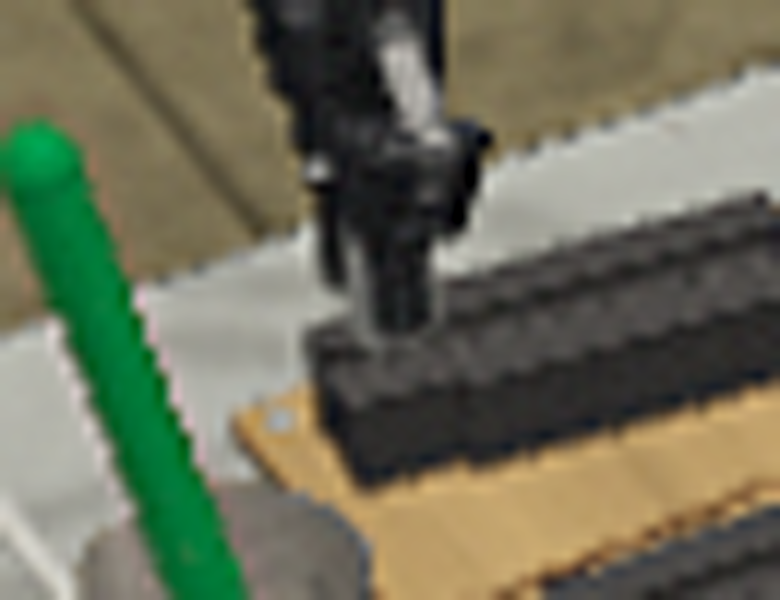

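```bash
python3 -m jog '[{"tx":0,"ty":0,"tz":0.01,"wx":0,"wy":0,"wz":0,"gripper":100},{"tx":0,"ty":0,"tz":0,"wx":0,"wy":0,"wz":0,"gripper":100},{"tx":0,"ty":0,"tz":0,"wx":0,"wy":0,"wz":0,"gripper":100},{"tx":0,"ty":0,"tz":0,"wx":0,"wy":0,"wz":0,"gripper":100},{"tx":0,"ty":0,"tz":0,"wx":0,"wy":0,"wz":0,"gripper":100}]' 20
python3 -m jog '[{"tx":0,"ty":0,"tz":0,"wx":0,"wy":0,"wz":0,"gripper":100},{"tx":0,"ty":0,"tz":0,"wx":0,"wy":0,"wz":0,"gripper":100},{"tx":0,"ty":0,"tz":0,"wx":0,"wy":0,"wz":0,"gripper":100}]' 20
```

```text
clock: 3.35
position: [0.4554, 0.3458, 0.0341]
eef_rot: [179.6, 0.4, 173.4]
ft_force: [0.2, -0.6, 0.3]
gripper_width: 0.894
clock: 3.6
position: [0.4553, 0.3458, 0.0339]
eef_rot: [179.6, 0.4, 173.4]
ft_force: [0.2, -0.2, -0.1]
gripper_width: 0.998
```

```bash
python3 -m jog '[{"tx":0,"ty":-0.001,"tz":-0.015,"wx":0,"wy":0,"wz":0,"gripper":100},{"tx":0,"ty":0,"tz":-0.015,"wx":0,"wy":0,"wz":0,"gripper":100},{"tx":0,"ty":0,"tz":-0.007,"wx":0,"wy":0,"wz":0,"gripper":100},{"tx":0,"ty":0,"tz":0,"wx":0,"wy":0,"wz":0,"gripper":100}]' 20
```

```text
clock: 3.93
position: [0.4557, 0.3451, -0.0038]
eef_rot: [179.6, 0.5, 173.4]
ft_force: [-0.4, 0.1, -0.1]
gripper_width: 0.999
```

```bash
python3 - <<'E'
from h import *
im=ctrl.get_image("scene"); crop(im,225,160,295,220,10,"pics/e1.png")
for z in (.02,.03,.04,.05): print(z,px(im,[.4557,.303,z]).round(1))
E
```

```text
0.02 [263.7 206.5]
0.03 [263.5 204. ]
0.04 [263.3 201.5]
0.05 [263.  198.9]
```

View pics/e1.png

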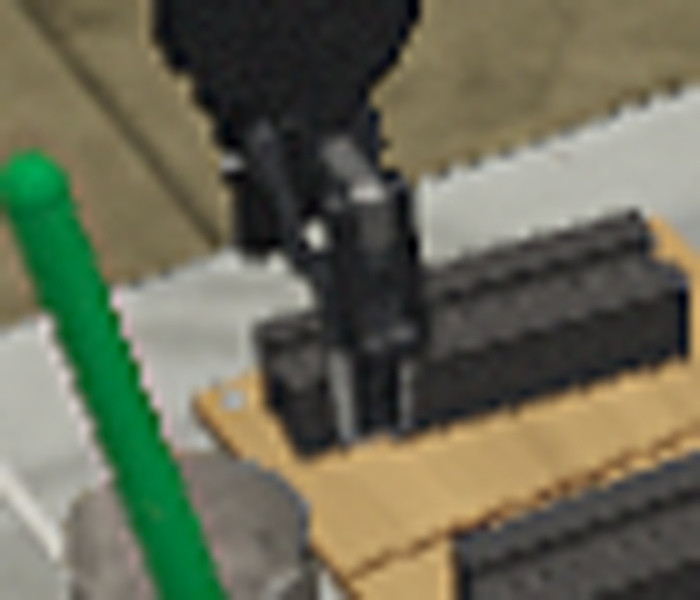

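```bash
python3 -m jog '[{"tx":0,"ty":0,"tz":-0.004,"wx":0,"wy":0,"wz":0,"gripper":20},{"tx":0,"ty":0,"tz":0,"wx":0,"wy":0,"wz":0,"gripper":20},{"tx":0,"ty":0,"tz":0,"wx":0,"wy":0,"wz":0,"gripper":20},{"tx":0,"ty":0,"tz":0,"wx":0,"wy":0,"wz":0,"gripper":20},{"tx":0,"ty":0,"tz":0,"wx":0,"wy":0,"wz":0,"gripper":20}]' 20
python3 -m jog '[{"tx":0,"ty":0,"tz":0,"wx":0,"wy":0,"wz":0,"gripper":20},{"tx":0,"ty":0,"tz":0,"wx":0,"wy":0,"wz":0,"gripper":20},{"tx":0,"ty":0,"tz":0,"wx":0,"wy":0,"wz":0,"gripper":20}]' 20
```

```text
clock: 4.4
position: [0.4567, 0.3459, -0.0055]
eef_rot: [179.5, 0.5, 173.4]
ft_force: [-0.3, -1.4, -1.7]
gripper_width: 0.392
clock: 4.65
position: [0.4568, 0.3459, -0.0052]
eef_rot: [179.5, 0.6, 173.4]
ft_force: [0.2, -0.6, -2.3]
gripper_width: 0.396
```

```bash
python3 -m jog '[{"tx":0,"ty":0,"tz":0,"wx":0,"wy":0,"wz":0,"gripper":95},{"tx":0,"ty":0,"tz":0,"wx":0,"wy":0,"wz":0,"gripper":95},{"tx":0,"ty":0,"tz":0,"wx":0,"wy":0,"wz":0,"gripper":95},{"tx":0.01,"ty":-0.001,"tz":0,"wx":0,"wy":0,"wz":0,"gripper":95},{"tx":0.02,"ty":-0.002,"tz":0,"wx":-0.006,"wy":0.008,"wz":0,"gripper":95}]' 20
python3 -m jog '[{"tx":0.015,"ty":-0.002,"tz":0,"wx":0,"wy":0,"wz":0,"gripper":95},{"tx":0.008,"ty":-0.001,"tz":-0.002,"wx":0,"wy":0,"wz":0,"gripper":95},{"tx":0,"ty":0,"tz":0,"wx":0,"wy":0,"wz":0,"gripper":95}]' 20
```

```text
clock: 5.07
position: [0.4848, 0.3442, -0.0048]
eef_rot: [179.8, 0.1, 173.6]
ft_force: [0.8, 1.6, -0.1]
gripper_width: 0.949
clock: 5.32
position: [0.5141, 0.3399, -0.0065]
eef_rot: [179.8, 0.2, 173.5]
ft_force: [-0.5, -0.5, -1.3]
gripper_width: 0.95
```

```bash
python3 -m jog '[{"tx":-0.002,"ty":-0.002,"tz":-0.004,"wx":0,"wy":0,"wz":0,"gripper":95},{"tx":0,"ty":0,"tz":0,"wx":0,"wy":0,"wz":0,"gripper":20},{"tx":0,"ty":0,"tz":0,"wx":0,"wy":0,"wz":0,"gripper":20},{"tx":0,"ty":0,"tz":0,"wx":0,"wy":0,"wz":0,"gripper":20},{"tx":0,"ty":0,"tz":0,"wx":0,"wy":0,"wz":0,"gripper":20}]' 20
python3 -m jog '[{"tx":0,"ty":0,"tz":0,"wx":0,"wy":0,"wz":0,"gripper":20},{"tx":0,"ty":0,"tz":0,"wx":0,"wy":0,"wz":0,"gripper":20},{"tx":0,"ty":0,"tz":0,"wx":0,"wy":0,"wz":0,"gripper":20},{"tx":0,"ty":0,"tz":0,"wx":0,"wy":0,"wz":0,"gripper":20}]' 70
```

```text
clock: 5.73
position: [0.51, 0.3377, -0.0116]
eef_rot: [179.8, 0.1, 173.5]
ft_force: [2.3, 0.3, 2.1]
gripper_width: 0.486
clock: 6.07
position: [0.5091, 0.3382, -0.0113]
eef_rot: [179.8, 0.1, 173.6]
ft_force: [1.0, -0.5, -1.3]
gripper_width: 0.477
```

```bash
python3 -m jog '[{"tx":0,"ty":0,"tz":0.015,"wx":0,"wy":0,"wz":0,"gripper":20},{"tx":0,"ty":0,"tz":0.025,"wx":0,"wy":0,"wz":0,"gripper":20},{"tx":0,"ty":0,"tz":0.035,"wx":0,"wy":0,"wz":0,"gripper":20},{"tx":0,"ty":0,"tz":0.035,"wx":0,"wy":0,"wz":0,"gripper":20},{"tx":0,"ty":0,"tz":0.035,"wx":0,"wy":0,"wz":0,"gripper":20}]' 70
python3 -m jog '[{"tx":0,"ty":0,"tz":0.035,"wx":0,"wy":0,"wz":0,"gripper":20},{"tx":0,"ty":0,"tz":0.035,"wx":0,"wy":0,"wz":0,"gripper":20},{"tx":0,"ty":0,"tz":0.035,"wx":0,"wy":0,"wz":0,"gripper":20},{"tx":0,"ty":0,"tz":0.015,"wx":0,"wy":0,"wz":0,"gripper":20},{"tx":0,"ty":0,"tz":0,"wx":0,"wy":0,"wz":0,"gripper":20}]' 70
python3 - <<'E'
from h import *
st()
im=ctrl.get_image("scene"); s=ctrl.observe()["position"]
c=px(im,s).round().astype(int); print(c); crop(im,c[0]-60,max(c[1]-60,0),c[0]+60,c[1]+30,6,f"pics/f.png")
np.savez("lift.npz",**im)
E
```

```text
clock: 6.48
position: [0.5025, 0.3343, 0.1295]
eef_rot: [-179.5, -0.6, 173.6]
ft_force: [0.8, 0.8, -3.5]
gripper_width: 0.476
clock: 6.9
position: [0.502, 0.3346, 0.262]
eef_rot: [-179.8, -0.4, 173.6]
ft_force: [0.4, 0.4, -4.3]
gripper_width: 0.475
6.9 [0.502  0.3346 0.262 ] [-179.76   -0.38  173.65] [ 0.4  0.4 -4.3] 0.475 [-38.5  19.    2.5  91.   -0.9  70.5  47.8]
[268 128]
```

View pics/f.png

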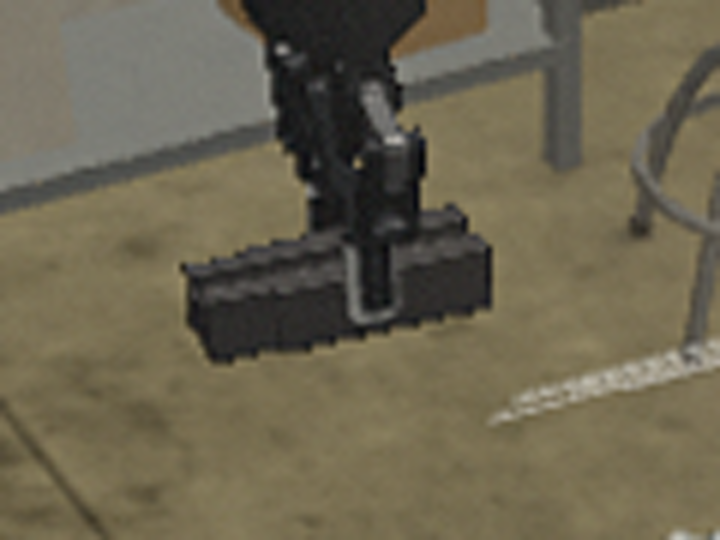

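```bash
python3 -m jog '[{"tx":0,"ty":-0.015,"tz":0,"wx":0,"wy":0,"wz":-0.01,"gripper":20},{"tx":0,"ty":-0.025,"tz":0,"wx":0,"wy":0,"wz":-0.01,"gripper":20},{"tx":0,"ty":-0.033,"tz":0,"wx":0,"wy":0,"wz":-0.01,"gripper":20},{"tx":0,"ty":-0.036,"tz":0,"wx":0,"wy":0,"wz":-0.01,"gripper":20},{"tx":0,"ty":-0.036,"tz":0,"wx":0,"wy":0,"wz":-0.01,"gripper":20}]'
python3 -m jog '[{"tx":0,"ty":-0.036,"tz":0,"wx":0,"wy":0,"wz":-0.01,"gripper":20},{"tx":0,"ty":-0.036,"tz":0,"wx":0,"wy":0,"wz":-0.01,"gripper":20},{"tx":0,"ty":-0.036,"tz":0,"wx":0,"wy":0,"wz":-0.01,"gripper":20},{"tx":0,"ty":-0.036,"tz":0,"wx":0,"wy":0,"wz":-0.01,"gripper":20},{"tx":0,"ty":-0.036,"tz":0,"wx":0,"wy":0,"wz":0,"gripper":20}]'
```

```text
clock: 7.37
position: [0.4956, 0.1899, 0.2495]
eef_rot: [-179.4, -1.1, 171.3]
ft_force: [0.9, -0.2, -2.6]
gripper_width: 0.473
clock: 7.78
position: [0.4881, -0.0009, 0.2388]
eef_rot: [-179.1, -1.8, 168.8]
ft_force: [1.1, -0.1, -2.8]
gripper_width: 0.477
```

```bash
python3 -m jog '[{"tx":0,"ty":-0.036,"tz":0.006,"wx":-0.005,"wy":-0.04,"wz":0,"gripper":20},{"tx":0,"ty":-0.036,"tz":0.006,"wx":-0.01,"wy":-0.05,"wz":0,"gripper":20},{"tx":0,"ty":-0.036,"tz":0.006,"wx":-0.01,"wy":-0.05,"wz":0,"gripper":20},{"tx":0,"ty":-0.036,"tz":0.004,"wx":-0.01,"wy":-0.05,"wz":0,"gripper":20},{"tx":0,"ty":-0.036,"tz":0.004,"wx":-0.01,"wy":-0.05,"wz":0,"gripper":20}]'
python3 -m jog '[{"tx":0,"ty":-0.036,"tz":0,"wx":-0.01,"wy":-0.05,"wz":0,"gripper":20},{"tx":0,"ty":-0.03,"tz":0,"wx":-0.01,"wy":-0.05,"wz":0,"gripper":20},{"tx":0,"ty":-0.02,"tz":0,"wx":-0.01,"wy":-0.04,"wz":0,"gripper":20},{"tx":0,"ty":-0.01,"tz":0,"wx":0,"wy":-0.02,"wz":0,"gripper":20},{"tx":0,"ty":0,"tz":0,"wx":0,"wy":0,"wz":0,"gripper":20}]'
```

```text
clock: 8.2
position: [0.4808, -0.1915, 0.2543]
eef_rot: [-178.8, 11.7, 168.7]
ft_force: [1.3, -0.8, -3.6]
gripper_width: 0.474
clock: 8.62
position: [0.4703, -0.3, 0.2453]
eef_rot: [-178.7, 21.0, 167.9]
ft_force: [-0.2, -0.5, -3.7]
gripper_width: 0.477
```

```bash
cat > tgt.py <<'E'
from h import *
from scipy.spatial.transform import Rotation as Ro
import sys
C=np.array([.4774,-.2955,.078]); YAW=-11.6
def goal(bx,by,bz,off=(.006,0,-.023)):
    R=Ro.from_euler('z',YAW,degrees=True)*Ro.from_euler('y',-25,degrees=True)
    p=C+R.apply(np.array([bx,by,bz])/1000+np.array(off)); Rt=R*Ro.from_euler('x',180,degrees=True)
    Rt2=Rt*Ro.from_euler('z',180,degrees=True)
    s=ctrl.observe(); Rc=Ro.from_euler('xyz',s["eef_rot"],degrees=True)
    a=[(r*Rc.inv()).as_rotvec() for r in (Rt,Rt2)]; rv=min(a,key=np.linalg.norm)
    o=R.inv().apply(s["position"]-C)-np.array(off)
    print("d",(p-s["position"]).round(4),"w",rv.round(4),"| now in cradle mm",(o*1000).round(1))
if __name__=="__main__":
    st(); goal(*map(float,sys.argv[1:4]))
E
python3 tgt.py 33 0 40
```

```text
8.62 [ 0.4703 -0.3     0.2453] [-178.7    21.03  167.89] [-0.2 -0.5 -3.7] 0.477 [  4.5   3.   29.9 116.3 -12.1  41.7 119.4]
d [ 0.0347 -0.0012 -0.1354] w [ 0.0061 -0.0722  0.0178] | now in cradle mm [ 59.2  -5.9 177.2]
```

```bash
python3 -m jog '[{"tx":0.007,"ty":0,"tz":-0.02,"wx":0.003,"wy":-0.035,"wz":0.009,"gripper":20},{"tx":0.007,"ty":0,"tz":-0.03,"wx":0.003,"wy":-0.037,"wz":0.009,"gripper":20},{"tx":0.005,"ty":0,"tz":-0.025,"wx":0,"wy":0,"wz":0,"gripper":20},{"tx":0.003,"ty":0,"tz":-0.01,"wx":0,"wy":0,"wz":0,"gripper":20},{"tx":0,"ty":0,"tz":0,"wx":0,"wy":0,"wz":0,"gripper":20}]'
python3 tgt.py 33 0 40
```

```text
clock: 9.03
position: [0.4867, -0.298, 0.1494]
eef_rot: [180.0, 24.4, 168.2]
ft_force: [0.0, -0.4, -3.1]
gripper_width: 0.478
9.03 [ 0.4867 -0.298   0.1494] [179.99  24.43 168.16] [ 0.  -0.4 -3.1] 0.478 [  9.8  11.8  26.6 122.8 -33.   27.6 139.9]
d [ 0.0183 -0.0032 -0.0396] w [-0.0021 -0.0097  0.0042] | now in cradle mm [32.9 -0.6 83.7]
```

```bash
cat > ov.py <<'E'
from h import *
from tgt import C,YAW
from scipy.spatial.transform import Rotation as Ro
import sys
def go(tag,off=(.006,0,-.023),wins=((330,240,430,380),(400,180,500,280))):
    s=ctrl.observe(); Rt=Ro.from_euler('xyz',s["eef_rot"],degrees=True)
    Rb=Rt*Ro.from_euler('x',180,degrees=True)
    if Rb.as_matrix()[0,0]<0: Rb=Rb*Ro.from_euler('z',180,degrees=True)
    o=s["position"]-Rb.apply(off)
    Rc=Ro.from_euler('z',YAW,degrees=True)*Ro.from_euler('y',-25,degrees=True)
    def box(x0,x1,y0,y1,z0,z1): return [np.array([x,y,z])/1000 for x in(x0,x1) for y in(y0,y1) for z in(z0,z1)]
    E=[(0,1),(2,3),(4,5),(6,7),(0,2),(1,3),(4,6),(5,7),(0,4),(1,5),(2,6),(3,7)]
    for n,wd in zip(("scene","top"),wins):
        im=ctrl.get_image(n); u0,v0,u1,v1=wd; sc=min(800/(u1-u0),600/(v1-v0))
        g=cv2.resize(im["frame"][v0:v1,u0:u1],None,fx=sc,fy=sc,interpolation=cv2.INTER_CUBIC)
        cv2.imwrite(f"pics/{tag}_{n}_raw.png",g)
        for P,R,T,col in [(box(-35,65,-21,21,0,32),Rb,o,(0,0,255)),(box(-65,-35,-17,17,0,32),Rb,o,(0,0,255)),(box(-73,77,-41,41,0,0),Rc,C,(0,200,0)),(box(-60,-35,19,39,0,24),Rc,C,(255,0,0)),(box(-60,-35,-39,-19,0,24),Rc,C,(255,0,0))]:
            q=[(px(im,T+R.apply(p))-[u0,v0]+.5)*sc-.5 for p in P]
            for a,b in E: cv2.line(g,tuple(int(round(k)) for k in q[a]),tuple(int(round(k)) for k in q[b]),col,1,cv2.LINE_AA)
        cv2.imwrite(f"pics/{tag}_{n}.png",g)
if __name__=="__main__": go(sys.argv[1])
E
python3 ov.py g
```

```text
(no output)
```

View pics/g_scene.png

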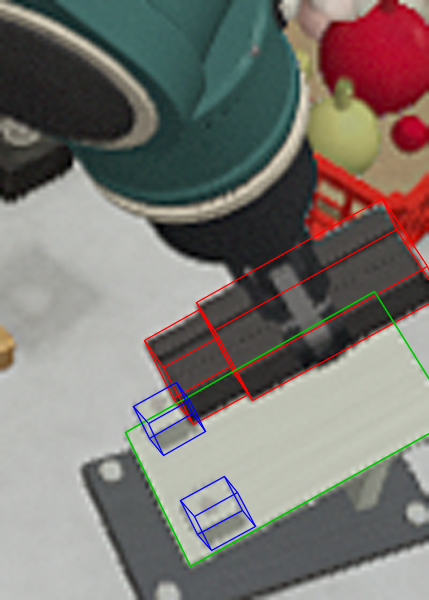

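View pics/g_top.png

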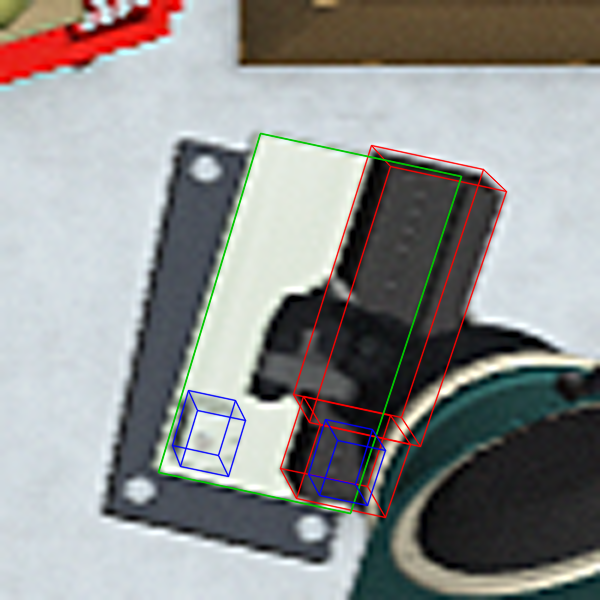

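```bash
python3 tgt.py 38 0 15
```

```text
9.13 [ 0.4874 -0.2986  0.1519] [-179.98   24.58  168.17] [-0.7  0.  -3. ] 0.475 [  9.7  11.6  26.7 122.7 -32.7  27.7 139.8]
d [ 0.0324 -0.0056 -0.0626] w [-0.0012 -0.0073  0.0041] | now in cradle mm [34.7 -1.1 85.6]
```

```bash
python3 -m jog '[{"tx":0.012,"ty":-0.002,"tz":-0.02,"wx":0,"wy":-0.008,"wz":0.004,"gripper":20},{"tx":0.01,"ty":-0.002,"tz":-0.02,"wx":0,"wy":0,"wz":0,"gripper":20},{"tx":0.008,"ty":-0.001,"tz":-0.015,"wx":0,"wy":0,"wz":0,"gripper":20},{"tx":0.002,"ty":0,"tz":-0.004,"wx":0,"wy":0,"wz":0,"gripper":20},{"tx":0,"ty":0,"tz":0,"wx":0,"wy":0,"wz":0,"gripper":20}]'
python3 tgt.py 38 0 10; python3 ov.py i
```

```text
clock: 9.55
position: [0.5226, -0.3034, 0.0961]
eef_rot: [180.0, 25.4, 168.5]
ft_force: [-0.5, -0.4, -2.7]
gripper_width: 0.473
9.55 [ 0.5226 -0.3034  0.0961] [179.97  25.38 168.52] [-0.5 -0.4 -2.7] 0.473 [ 15.6  19.9  19.3 121.3 -45.4  21.8 151. ]
d [-0.0008 -0.0013 -0.0113] w [ 0.0009  0.0065 -0.0023] | now in cradle mm [43.2  1.4 20. ]
```

View pics/i_scene.png

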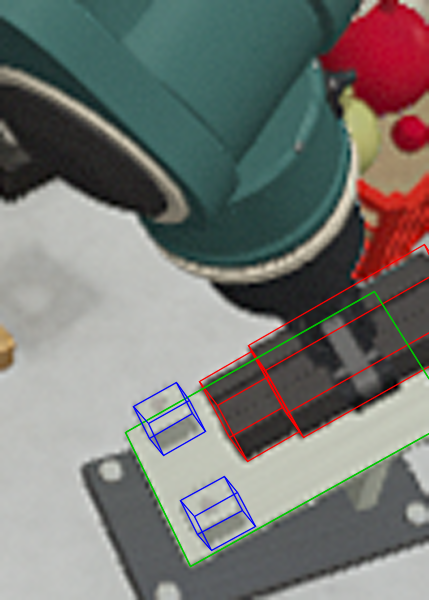

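View pics/i_top.png

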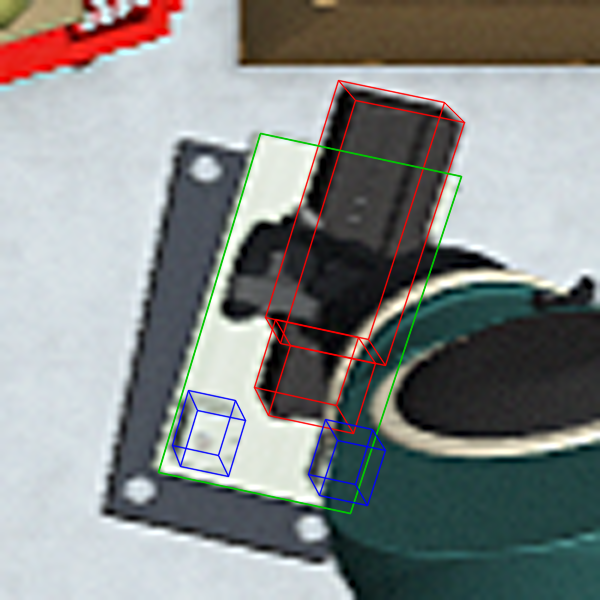

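```bash
python3 - <<'E'
from ov import *
go("j",wins=((355,320,415,365),(425,215,465,275)))
E
```

```text
(no output)
```

View pics/j_scene.png

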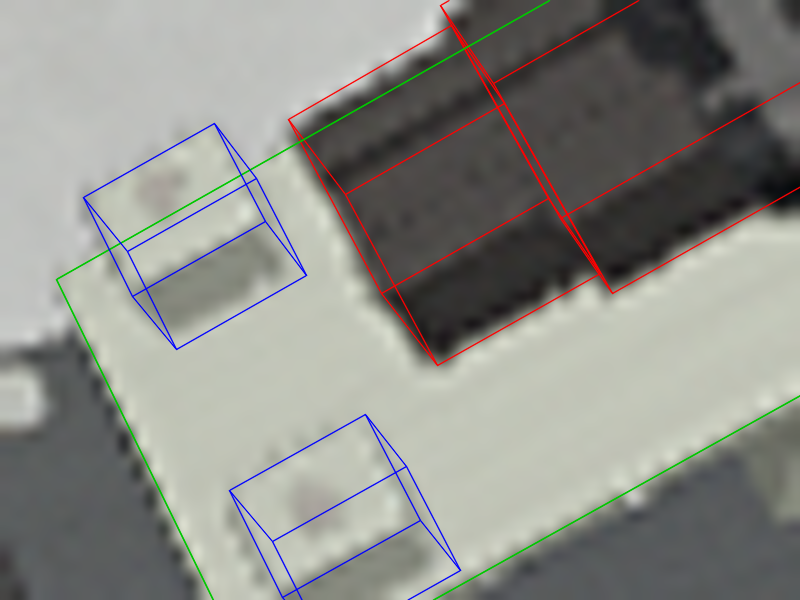

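View pics/j_top.png

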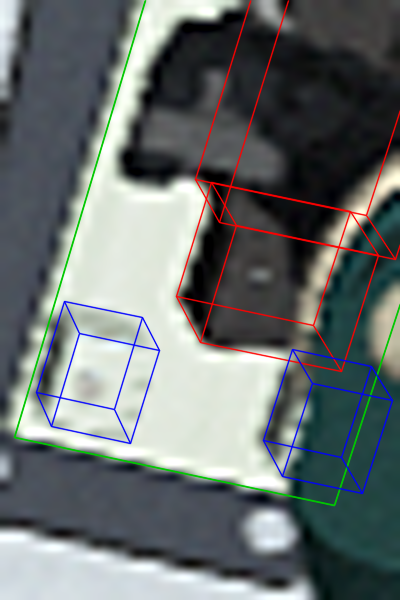

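View pics/j_scene_raw.png

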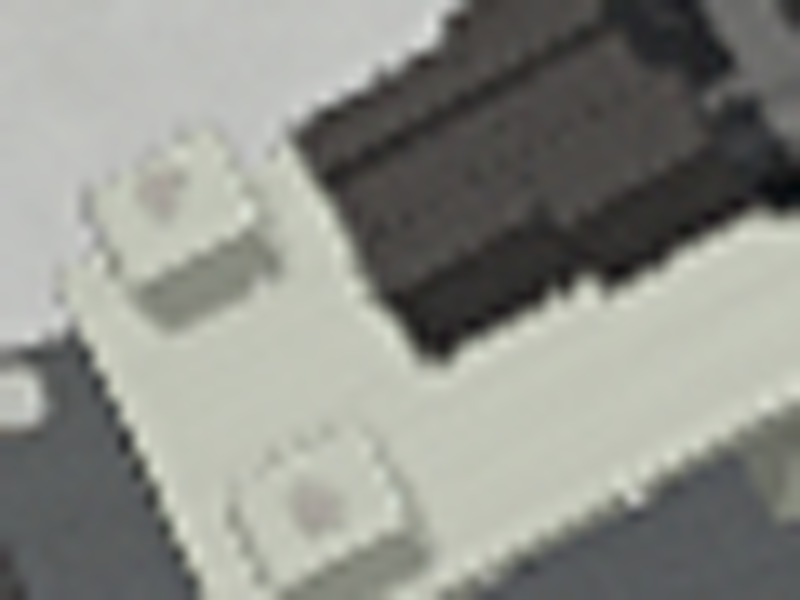

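```bash
python3 - <<'E'
from h import *
from tgt import C,YAW
from scipy.spatial.transform import Rotation as Ro
Rc=Ro.from_euler('z',YAW,degrees=True)*Ro.from_euler('y',-25,degrees=True)
for n,win in (("scene0",(352,322,400,376)),("top0",(420,235,465,270))):
    im=dict(np.load(n+".npz")); r=im["range_z"]
    P=[];
    for v in range(win[1],win[3]):
        for u in range(win[0],win[2]):
            if r[v,u]>0:
                P.append((u,v,*(Rc.inv().apply(w(im,u,v,d=r[v,u])-C)*1000)))
    P=np.array(P)
    bed=P[(abs(P[:,4])<6)&(P[:,2]>-70)&(P[:,2]<70)&(abs(P[:,3])<41)]
    print(n,"bed z median",np.median(bed[:,4]).round(2),len(bed))
    t=P[(P[:,4]>15)&(P[:,4]<30)&(abs(P[:,2])<90)&(abs(P[:,3])<60)]
    for s in (1,-1):
        q=t[t[:,3]*s>0]; print(s,len(q),"x",q[:,2].min().round(1),q[:,2].max().round(1),"y",q[:,3].min().round(1),q[:,3].max().round(1),"z",np.percentile(q[:,4],[10,50,90]).round(1),"mean",q[:,2:5].mean(0).round(1))
E
```

```text
scene0 bed z median -0.04 1032
1 113 x -60.4 -36.0 y 18.5 39.9 z [18.6 23.4 25.9] mean [-48.1  27.7  22.8]
-1 123 x -61.3 -36.5 y -39.2 -17.1 z [19.2 23.6 26.6] mean [-48.9 -30.1  23.2]
top0 bed z median -0.17 664
1 85 x -59.6 -34.5 y 21.3 41.1 z [20.4 23.7 26.7] mean [-46.   31.2  23.5]
-1 93 x -60.8 -35.1 y -38.2 -17.0 z [19.2 23.7 26.7] mean [-46.9 -26.2  23.2]
```

```bash
cat > meas.py <<'E'
from h import *
from tgt import C,YAW
from scipy.spatial.transform import Rotation as Ro
Rc=Ro.from_euler('z',YAW,degrees=True)*Ro.from_euler('y',-25,degrees=True)
def cloud(im,win):
    u0,v0,u1,v1=win; r=im["range_z"]
    vv,uu=np.mgrid[v0:v1,u0:u1]; d=r[v0:v1,u0:u1]
    K=im["mtx"]; c=np.stack([(uu-K[0,2])/K[0,0]*d,(vv-K[1,2])/K[1,1]*d,d],-1).reshape(-1,3)
    X=(c-im["t"])@im["R"]; g=im["frame"][v0:v1,u0:u1].reshape(-1,3).max(1)
    return Rc.inv().apply(X-C)*1000,g
if __name__=="__main__":
    import sys
    zt0,zt1=float(sys.argv[1]),float(sys.argv[2]); xm=float(sys.argv[3])
    for n,win in (("scene",(340,280,430,376)),("top",(410,190,480,275))):
        im=ctrl.get_image(n); P,g=cloud(im,win)
        m=(g<110)&(P[:,2]>zt0)&(P[:,2]<zt1)&(P[:,0]<xm)&(abs(P[:,1])<32)&(P[:,0]>-90)
        q=P[m]; print(n,len(q),"x",q[:,0].min().round(1),"z",np.percentile(q[:,2],[5,50,95]).round(1))
        for x0 in np.arange(np.floor(q[:,0].min()/10)*10,xm,10):
            k=q[(q[:,0]>=x0)&(q[:,0]<x0+10)]
            if len(k)>3: print("  x%4d n%3d y %.1f..%.1f mid %.1f  z med %.1f"%(x0,len(k),k[:,1].min(),k[:,1].max(),(k[:,1].min()+k[:,1].max())/2,np.median(k[:,2])))
E
python3 meas.py 38 60 15; python3 tgt.py 38 0 10
```

```text
scene 323 x -22.3 z [42.2 50.5 54.7]
  x -30 n 17 y -18.4..14.8 mid -1.8  z med 50.6
  x -20 n 85 y -18.0..16.1 mid -0.9  z med 50.2
  x -10 n 82 y -18.0..15.6 mid -1.2  z med 50.2
  x   0 n 89 y -22.1..18.2 mid -2.0  z med 50.4
  x  10 n 50 y -22.6..18.9 mid -1.8  z med 51.9
top 121 x -22.5 z [40.5 49.4 54.9]
  x -30 n  7 y -6.3..16.5 mid 5.1  z med 48.3
  x -20 n 40 y -5.5..18.1 mid 6.3  z med 48.0
  x -10 n 34 y -2.4..17.4 mid 7.5  z med 49.1
  x   0 n 27 y 3.1..21.1 mid 12.1  z med 51.4
  x  10 n 13 y 9.6..21.4 mid 15.5  z med 52.1
9.85 [ 0.5226 -0.3037  0.0972] [-180.     25.48  168.5 ] [ 0.5 -0.1 -3.4] 0.476 [ 15.5  19.8  19.4 121.3 -45.5  21.7 151. ]
d [-0.0008 -0.0009 -0.0124] w [ 0.0017  0.0083 -0.0017] | now in cradle mm [43.8  1.  21. ]
```

```bash
python3 tgt.py 42 2.2 7; python3 - <<'E'
from scipy.spatial.transform import Rotation as Ro
R=Ro.from_euler('z',-11.8,degrees=True)*Ro.from_euler('y',-25,degrees=True)
print(R.as_matrix().round(3).T)
E
```

```text
9.85 [ 0.5226 -0.3037  0.0972] [-180.     25.48  168.5 ] [ 0.5 -0.1 -3.4] 0.476 [ 15.5  19.8  19.4 121.3 -45.5  21.7 151. ]
d [ 0.0045  0.0003 -0.0134] w [ 0.0017  0.0083 -0.0017] | now in cradle mm [43.8  1.  21. ]
[[ 0.887 -0.185  0.423]
 [ 0.204  0.979  0.   ]
 [-0.414  0.086  0.906]]
```

```bash
python3 -m jog '[{"tx":0.0025,"ty":0,"tz":-0.007,"wx":0.001,"wy":0.008,"wz":-0.002,"gripper":20},{"tx":0.0015,"ty":0,"tz":-0.005,"wx":0,"wy":0,"wz":0,"gripper":20},{"tx":0,"ty":0,"tz":0,"wx":0,"wy":0,"wz":0,"gripper":20}]'
python3 tgt.py 42 2.2 7; python3 meas.py 24 46 15
```

```text
clock: 10.1
position: [0.5275, -0.3037, 0.0859]
eef_rot: [-179.9, 25.1, 168.4]
ft_force: [-0.9, -0.1, -2.8]
gripper_width: 0.476
10.1 [ 0.5275 -0.3037  0.0859] [-179.93   25.12  168.42] [-0.9 -0.1 -2.8] 0.476 [ 15.9  21.3  18.5 120.9 -46.5  20.9 151.7]
d [-0.0004  0.0003 -0.0021] w [0.0015 0.0018 0.0001] | now in cradle mm [43.3  2.   8.7]
scene 328 x -22.6 z [28.2 38.3 42.5]
  x -30 n 20 y -17.2..16.3 mid -0.5  z med 39.1
  x -20 n 87 y -17.8..17.8 mid 0.0  z med 37.6
  x -10 n 81 y -18.1..16.9 mid -0.6  z med 37.9
  x   0 n 91 y -22.0..19.6 mid -1.2  z med 38.8
  x  10 n 49 y -21.9..19.2 mid -1.3  z med 39.6
top 122 x -22.2 z [28.  37.6 43.5]
  x -30 n  7 y -3.1..16.9 mid 6.9  z med 36.5
  x -20 n 40 y -3.0..19.0 mid 8.0  z med 34.6
  x -10 n 33 y -0.7..18.5 mid 8.9  z med 37.1
  x   0 n 29 y 3.5..21.8 mid 12.6  z med 39.4
  x  10 n 13 y 8.8..22.3 mid 15.5  z med 40.2
```

```bash
python3 -m jog '[{"tx":-0.0045,"ty":0.0014,"tz":-0.004,"wx":0,"wy":0,"wz":0,"gripper":20},{"tx":-0.0045,"ty":0.001,"tz":-0.004,"wx":0,"wy":0,"wz":0,"gripper":20},{"tx":0,"ty":0,"tz":0,"wx":0,"wy":0,"wz":0,"gripper":20}]'
python3 tgt.py 30 2.2 4; python3 meas.py 22 44 5; python3 - <<'E'
from ov import *
go("k",wins=((345,310,415,365),(425,215,465,275)))
E
```

```text
clock: 10.45
position: [0.5173, -0.3013, 0.0775]
eef_rot: [-179.9, 25.1, 168.4]
ft_force: [-0.3, 0.7, -3.0]
gripper_width: 0.471
10.45 [ 0.5173 -0.3013  0.0775] [-179.91   25.11  168.42] [-0.3  0.7 -3. ] 0.471 [ 17.7  21.2  16.8 122.3 -48.5  19.5 154.3]
d [ 0.0004 -0.0002 -0.0015] w [0.0018 0.0017 0.0003] | now in cradle mm [30.3  2.3  5.5]
scene 351 x -35.8 z [26.5 34.8 39.6]
  x -40 n 45 y -16.6..16.4 mid -0.1  z med 33.2
  x -30 n 81 y -17.2..17.5 mid 0.1  z med 35.0
  x -20 n 84 y -17.1..17.4 mid 0.1  z med 34.2
  x -10 n 90 y -20.8..21.0 mid 0.1  z med 35.2
  x   0 n 51 y -21.0..20.0 mid -0.5  z med 35.9
top 115 x -35.7 z [26.  35.1 40.1]
  x -40 n 15 y -0.9..18.1 mid 8.6  z med 34.8
  x -30 n 36 y -2.3..19.0 mid 8.4  z med 32.6
  x -20 n 32 y 0.7..18.9 mid 9.8  z med 35.1
  x -10 n 24 y 6.4..22.3 mid 14.4  z med 36.8
  x   0 n  8 y 18.8..22.8 mid 20.8  z med 37.5
```

View pics/k_scene_raw.png

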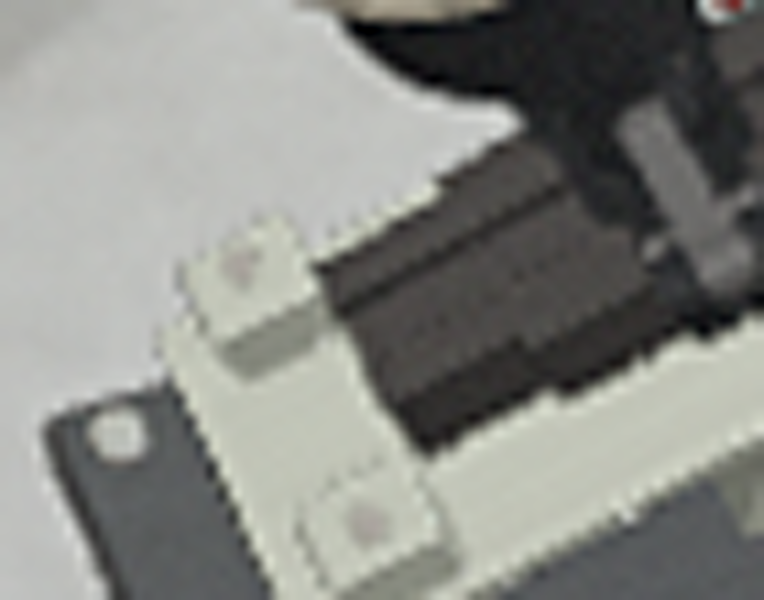

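View pics/k_top_raw.png

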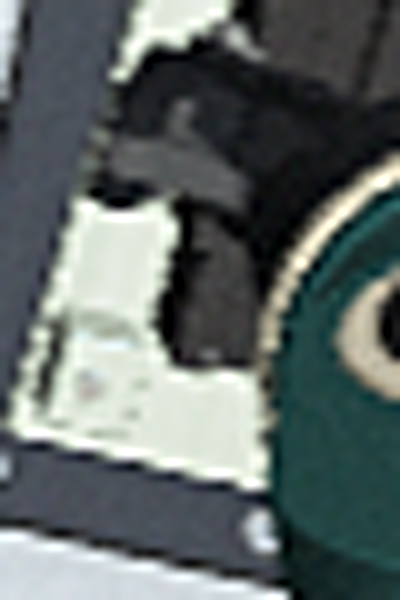

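```bash
python3 -m jog '[{"tx":-0.004,"ty":0.0009,"tz":-0.0027,"wx":0,"wy":0,"wz":0,"gripper":20},{"tx":-0.004,"ty":0.0009,"tz":-0.0025,"wx":0,"wy":0,"wz":0,"gripper":20},{"tx":0,"ty":0,"tz":0,"wx":0,"wy":0,"wz":0,"gripper":20}]'
python3 tgt.py 18 2.2 4; python3 meas.py 22 44 5
```

```text
clock: 10.9
position: [0.5105, -0.2998, 0.0733]
eef_rot: [-179.9, 25.2, 168.5]
ft_force: [0.3, -0.5, -3.6]
gripper_width: 0.475
10.9 [ 0.5105 -0.2998  0.0733] [-179.85   25.24  168.49] [ 0.3 -0.5 -3.6] 0.475 [ 19.3  21.   15.2 123.4 -49.7  18.5 156.1]
d [-0.0034  0.0005 -0.0024] w [ 0.0031  0.0036 -0.0005] | now in cradle mm [22.2  2.4  4.7]
scene 424 x -44.1 z [25.6 34.5 38.8]
  x -50 n 31 y -16.5..17.4 mid 0.5  z med 32.7
  x -40 n 81 y -17.8..16.2 mid -0.8  z med 33.3
  x -30 n 81 y -16.7..17.3 mid 0.3  z med 33.6
  x -20 n 86 y -21.1..20.8 mid -0.2  z med 35.4
  x -10 n 96 y -20.8..20.8 mid 0.0  z med 35.0
  x   0 n 49 y -20.6..21.6 mid 0.5  z med 34.6
top 108 x -44.5 z [24.6 34.2 38.6]
  x -50 n 11 y -1.4..18.5 mid 8.5  z med 29.9
  x -40 n 33 y -1.1..18.6 mid 8.7  z med 32.2
  x -30 n 28 y 0.3..18.9 mid 9.6  z med 34.6
  x -20 n 27 y 5.9..23.0 mid 14.5  z med 35.8
  x -10 n  9 y 17.5..22.9 mid 20.2  z med 34.7
```

```bash
python3 -m jog '[{"tx":-0.0025,"ty":0.0006,"tz":-0.003,"wx":0,"wy":0,"wz":0,"gripper":20},{"tx":0,"ty":0,"tz":0,"wx":0,"wy":0,"wz":0,"gripper":20},{"tx":0.0005,"ty":0,"tz":-0.001,"wx":0,"wy":0,"wz":0,"gripper":20},{"tx":0,"ty":0,"tz":0,"wx":0,"wy":0,"wz":0,"gripper":20}]'
python3 tgt.py 18 2.2 4
```

```text
clock: 11.33
position: [0.5092, -0.2996, 0.0696]
eef_rot: [-179.8, 25.3, 168.5]
ft_force: [-0.9, -0.1, -3.4]
gripper_width: 0.477
11.33 [ 0.5092 -0.2996  0.0696] [-179.84   25.3   168.49] [-0.9 -0.1 -3.4] 0.477 [ 20.4  21.2  14.  123.6 -50.4  17.8 157. ]
d [-0.0022  0.0003  0.0013] w [ 0.0036  0.0046 -0.0004] | now in cradle mm [19.4  2.4  1.9]
```

```bash
python3 -m jog '[{"tx":0.0004,"ty":0,"tz":-0.001,"wx":0,"wy":0.003,"wz":0,"gripper":20},{"tx":0.0004,"ty":0,"tz":-0.001,"wx":0,"wy":0,"wz":0,"gripper":20},{"tx":0,"ty":0,"tz":0,"wx":0,"wy":0,"wz":0,"gripper":20}]'
python3 tgt.py 18 2.2 2;python3 meas.py 20 40 5
```

```text
clock: 11.58
position: [0.5101, -0.2997, 0.0678]
eef_rot: [-179.8, 25.1, 168.5]
ft_force: [-6.6, 2.2, 2.8]
gripper_width: 0.478
11.58 [ 0.5101 -0.2997  0.0678] [-179.8    25.13  168.5 ] [-6.6  2.2  2.8] 0.478 [ 20.3  21.5  14.1 123.5 -50.3  17.8 156.8]
d [-0.0023  0.0002  0.0014] w [ 0.0035  0.0017 -0.0003] | now in cradle mm [19.5  2.4 -0.2]
scene 425 x -46.5 z [21.8 30.1 33.9]
  x -50 n 47 y -16.5..17.1 mid 0.3  z med 29.8
  x -40 n 78 y -17.0..17.7 mid 0.3  z med 29.9
  x -30 n 76 y -17.2..16.6 mid -0.3  z med 29.4
  x -20 n 85 y -20.7..21.1 mid 0.2  z med 30.3
  x -10 n 97 y -20.7..20.7 mid -0.0  z med 30.7
  x   0 n 42 y -21.3..19.5 mid -0.9  z med 30.3
top 100 x -46.5 z [21.4 29.9 34.6]
  x -50 n 18 y -0.3..19.5 mid 9.6  z med 27.2
  x -40 n 32 y 0.8..18.9 mid 9.8  z med 29.8
  x -30 n 25 y 1.9..19.2 mid 10.6  z med 29.0
  x -20 n 19 y 9.9..22.8 mid 16.3  z med 31.7
  x -10 n  6 y 18.7..22.8 mid 20.7  z med 28.3
```

```bash
python3 -m jog '[{"tx":0,"ty":0,"tz":0,"wx":0,"wy":0,"wz":0,"gripper":58},{"tx":0,"ty":0,"tz":0,"wx":0,"wy":0,"wz":0,"gripper":58},{"tx":0,"ty":0,"tz":0,"wx":0,"wy":0,"wz":0,"gripper":58},{"tx":0,"ty":0,"tz":0,"wx":0,"wy":0,"wz":0,"gripper":58}]' 40
python3 tgt.py 40 2.2 4;python3 meas.py 20 40 5
```

```text
clock: 12.02
position: [0.5111, -0.3002, 0.0685]
eef_rot: [-179.7, 25.2, 168.5]
ft_force: [0.1, -0.3, -0.1]
gripper_width: 0.577
12.02 [ 0.5111 -0.3002  0.0685] [-179.75   25.23  168.53] [ 0.1 -0.3 -0.1] 0.577 [ 20.2  21.5  14.1 123.4 -50.3  17.8 156.8]
d [ 0.0154 -0.0031  0.0117] w [ 0.0047  0.0032 -0.0003] | now in cradle mm [20.8  2.2  0. ]
scene 433 x -46.6 z [21.9 30.  34.1]
  x -50 n 48 y -16.6..16.9 mid 0.2  z med 30.2
  x -40 n 79 y -17.1..17.5 mid 0.2  z med 29.8
  x -30 n 78 y -17.2..17.8 mid 0.3  z med 29.9
  x -20 n 88 y -20.6..19.9 mid -0.3  z med 30.3
  x -10 n 93 y -20.8..21.9 mid 0.5  z med 29.8
  x   0 n 47 y -21.3..20.1 mid -0.6  z med 30.2
top 105 x -45.9 z [22.4 30.3 34.6]
  x -50 n 20 y -3.2..19.8 mid 8.3  z med 29.3
  x -40 n 33 y -0.7..19.0 mid 9.2  z med 27.7
  x -30 n 26 y 2.0..19.2 mid 10.6  z med 30.1
  x -20 n 22 y 9.5..22.8 mid 16.1  z med 31.6
  x -10 n  4 y 19.7..22.7 mid 21.2  z med 28.9
```

```bash
python3 -m jog '[{"tx":0,"ty":0,"tz":0.001,"wx":0.004,"wy":0,"wz":0,"gripper":72},{"tx":0.003,"ty":-0.0006,"tz":0.0025,"wx":0,"wy":0,"wz":0,"gripper":72},{"tx":0.008,"ty":-0.0017,"tz":0.0038,"wx":0,"wy":0,"wz":0,"gripper":72},{"tx":0.008,"ty":-0.0017,"tz":0.0038,"wx":0,"wy":0,"wz":0,"gripper":72},{"tx":0.004,"ty":-0.0008,"tz":0.002,"wx":0,"wy":0,"wz":0,"gripper":72}]' 40
python3 -m jog '[{"tx":0,"ty":0,"tz":0,"wx":0,"wy":0,"wz":0,"gripper":72}]'
python3 tgt.py 50 2.2 1;python3 meas.py 20 40 5
```

```text
clock: 12.53
position: [0.5344, -0.3055, 0.0823]
eef_rot: [179.9, 25.1, 168.3]
ft_force: [-0.9, 0.2, 0.1]
gripper_width: 0.72
clock: 12.62
position: [0.5354, -0.3056, 0.0829]
eef_rot: [180.0, 25.2, 168.4]
ft_force: [0.5, -0.1, -0.8]
gripper_width: 0.72
12.62 [ 0.5354 -0.3056  0.0829] [179.97  25.17 168.35] [ 0.5 -0.1 -0.8] 0.72 [ 16.5  22.2  17.7 119.9 -46.6  20.8 151.4]
d [ 0.0013  0.0002 -0.0011] w [0.0001 0.0031 0.0006] | now in cradle mm [49.4  1.7  2.6]
scene 435 x -46.7 z [21.7 29.8 34. ]
  x -50 n 50 y -16.1..18.0 mid 1.0  z med 29.9
  x -40 n 79 y -16.3..17.0 mid 0.4  z med 28.4
  x -30 n 77 y -17.3..16.7 mid -0.3  z med 29.4
  x -20 n 88 y -20.8..20.2 mid -0.3  z med 30.3
  x -10 n 95 y -20.6..20.6 mid 0.0  z med 30.5
  x   0 n 46 y -21.1..20.7 mid -0.2  z med 30.6
top 244 x -56.6 z [21.8 29.  34. ]
  x -50 n 33 y -12.3..19.3 mid 3.5  z med 30.5
  x -40 n 52 y -9.9..19.2 mid 4.7  z med 28.8
  x -30 n 49 y -8.4..18.9 mid 5.3  z med 29.0
  x -20 n 44 y -6.3..22.8 mid 8.3  z med 28.8
  x -10 n 41 y -1.8..23.7 mid 10.9  z med 29.7
  x   0 n 23 y -2.1..23.1 mid 10.5  z med 29.7
```

```bash
python3 -m jog '[{"tx":0,"ty":0.0005,"tz":-0.0005,"wx":0,"wy":0.003,"wz":0,"gripper":30},{"tx":0,"ty":0,"tz":0,"wx":0,"wy":0,"wz":0,"gripper":30},{"tx":0,"ty":0,"tz":0,"wx":0,"wy":0,"wz":0,"gripper":30},{"tx":0,"ty":0,"tz":0,"wx":0,"wy":0,"wz":0,"gripper":30}]' 30
python3 -m jog '[{"tx":-0.0045,"ty":0.0009,"tz":-0.002,"wx":0,"wy":0,"wz":0,"gripper":30},{"tx":-0.0045,"ty":0.0009,"tz":-0.002,"wx":0,"wy":0,"wz":0,"gripper":30},{"tx":0,"ty":0,"tz":0,"wx":0,"wy":0,"wz":0,"gripper":30}]' 30
python3 tgt.py 30 2.2 2.6;python3 meas.py 20 40 5
```

```text
clock: 13.05
position: [0.5333, -0.3045, 0.0813]
eef_rot: [179.9, 24.9, 168.3]
ft_force: [1.2, -0.1, -0.8]
gripper_width: 0.488
clock: 13.3
position: [0.5226, -0.3021, 0.0762]
eef_rot: [179.9, 24.8, 168.3]
ft_force: [-2.7, 1.2, -0.9]
gripper_width: 0.483
13.3 [ 0.5226 -0.3021  0.0762] [179.92  24.81 168.3 ] [-2.7  1.2 -0.9] 0.483 [ 17.6  21.8  16.7 121.5 -47.5  19.9 152.9]
d [-0.0043  0.0005 -0.0014] w [-0.0018 -0.0029  0.0012] | now in cradle mm [34.5  2.6  2.1]
scene 546 x -59.1 z [22.  30.1 34. ]
  x -60 n 68 y -16.4..16.0 mid -0.2  z med 29.3
  x -50 n 76 y -16.9..17.7 mid 0.4  z med 29.7
  x -40 n 77 y -16.9..18.0 mid 0.6  z med 29.5
  x -30 n 93 y -20.9..20.6 mid -0.1  z med 30.1
  x -20 n 90 y -20.4..21.4 mid 0.5  z med 30.3
  x -10 n 97 y -20.6..21.5 mid 0.4  z med 30.9
  x   0 n 45 y -21.2..21.0 mid -0.1  z med 30.3
top 263 x -59.1 z [21.8 29.4 34.4]
  x -60 n 46 y -13.4..19.6 mid 3.1  z med 28.8
  x -50 n 51 y -9.1..19.0 mid 5.0  z med 27.8
  x -40 n 41 y -5.8..19.5 mid 6.8  z med 26.6
  x -30 n 42 y -2.8..22.3 mid 9.7  z med 27.9
  x -20 n 37 y -1.7..23.4 mid 10.8  z med 29.9
  x -10 n 33 y 3.1..23.3 mid 13.2  z med 30.7
  x   0 n 13 y 9.3..22.9 mid 16.1  z med 32.6
```

```bash
python3 -m jog '[{"tx":-0.003,"ty":0.0006,"tz":-0.0013,"wx":0,"wy":0,"wz":0,"gripper":30},{"tx":-0.0015,"ty":0.0003,"tz":-0.0007,"wx":0,"wy":0,"wz":0,"gripper":30}]' 30
python3 -m jog '[{"tx":-0.0015,"ty":0.0003,"tz":-0.0007,"wx":0,"wy":0,"wz":0,"gripper":30},{"tx":0,"ty":0,"tz":0,"wx":0,"wy":0,"wz":0,"gripper":30}]' 30
python3 tgt.py 30 2.2 2.6;python3 meas.py 20 40 -30
```

```text
clock: 13.57
position: [0.5185, -0.3014, 0.0743]
eef_rot: [179.9, 24.8, 168.3]
ft_force: [-0.7, -0.2, -2.3]
gripper_width: 0.483
clock: 13.73
position: [0.5174, -0.3013, 0.074]
eef_rot: [180.0, 24.9, 168.3]
ft_force: [1.0, 1.0, -1.8]
gripper_width: 0.487
13.73 [ 0.5174 -0.3013  0.074 ] [179.96  24.91 168.3 ] [ 1.   1.  -1.8] 0.487 [ 18.5  21.6  16.  122.2 -48.3  19.3 154.1]
d [ 0.0009 -0.0003  0.0007] w [-0.001  -0.0014  0.0014] | now in cradle mm [28.9  2.3  2.3]
scene 274 x -64.6 z [22.1 29.6 33.9]
  x -70 n 37 y -16.8..15.6 mid -0.6  z med 28.7
  x -60 n 74 y -16.9..17.1 mid 0.1  z med 29.2
  x -50 n 77 y -17.6..17.9 mid 0.2  z med 29.8
  x -40 n 86 y -20.7..21.3 mid 0.3  z med 30.1
top 171 x -64.8 z [21.9 28.6 34.1]
  x -70 n 27 y -14.1..19.2 mid 2.6  z med 30.8
  x -60 n 52 y -11.9..18.7 mid 3.4  z med 28.6
  x -50 n 52 y -9.4..19.5 mid 5.0  z med 28.0
  x -40 n 40 y -2.9..22.9 mid 10.0  z med 27.9
```

```bash
python3 -m jog '[{"tx":-0.0015,"ty":0.0003,"tz":-0.0007,"wx":0,"wy":0,"wz":0,"gripper":30},{"tx":-0.001,"ty":0.0002,"tz":-0.0005,"wx":0,"wy":0,"wz":0,"gripper":30}]' 30
python3 -m jog '[{"tx":-0.001,"ty":0.0002,"tz":-0.0005,"wx":0,"wy":0,"wz":0,"gripper":30},{"tx":0,"ty":0,"tz":0,"wx":0,"wy":0,"wz":0,"gripper":30}]' 30
python3 tgt.py 27 2.2 2.6;python3 meas.py 20 40 -30
```

```text
clock: 14.0
position: [0.5172, -0.3014, 0.0743]
eef_rot: [-180.0, 25.1, 168.3]
ft_force: [7.3, 0.0, -1.7]
gripper_width: 0.485
clock: 14.17
position: [0.5175, -0.3013, 0.0747]
eef_rot: [-180.0, 25.3, 168.4]
ft_force: [0.1, -0.6, -2.7]
gripper_width: 0.486
14.17 [ 0.5175 -0.3013  0.0747] [-179.96   25.25  168.38] [ 0.1 -0.6 -2.7] 0.486 [ 19.   21.4  15.4 122.5 -48.9  18.9 154.8]
d [-0.0019  0.0002 -0.0012] w [0.0015 0.0042 0.0007] | now in cradle mm [29.2  2.4  2.9]
scene 273 x -64.4 z [22.2 29.4 34.2]
  x -70 n 37 y -21.5..15.5 mid -3.0  z med 28.9
  x -60 n 75 y -16.7..18.4 mid 0.9  z med 29.2
  x -50 n 75 y -16.5..16.4 mid -0.1  z med 30.0
  x -40 n 86 y -21.2..20.8 mid -0.2  z med 30.0
top 159 x -65.1 z [21.5 28.6 34.2]
  x -70 n 25 y -14.4..18.8 mid 2.2  z med 29.9
  x -60 n 54 y -12.4..18.7 mid 3.2  z med 29.7
  x -50 n 44 y -9.8..18.9 mid 4.6  z med 27.8
  x -40 n 36 y -3.8..22.7 mid 9.5  z med 28.0
```

```bash
python3 -m jog '[{"tx":-0.003,"ty":0.0006,"tz":-0.0018,"wx":0,"wy":0.003,"wz":0,"gripper":30}]' 30
python3 -m jog '[{"tx":-0.003,"ty":0.0006,"tz":-0.0018,"wx":0,"wy":0,"wz":0,"gripper":30}]' 30
python3 tgt.py 27 2.2 2.6;python3 meas.py 20 40 -30; python3 - <<'E'
from ov import *
go("m",wins=((345,300,425,360),(415,205,475,275)))
E
```

```text
clock: 14.35
position: [0.5167, -0.3016, 0.0745]
eef_rot: [-179.8, 25.3, 168.4]
ft_force: [25.2, -3.8, 11.8]
gripper_width: 0.485
clock: 14.43
position: [0.5168, -0.3017, 0.0748]
eef_rot: [-179.8, 25.6, 168.5]
ft_force: [20.2, -0.6, 7.2]
gripper_width: 0.482
14.43 [ 0.5168 -0.3017  0.0748] [-179.77   25.6   168.46] [20.2 -0.6  7.2] 0.482 [ 19.7  21.2  14.6 122.8 -49.5  18.3 155.6]
d [-0.0012  0.0006 -0.0014] w [0.0057 0.0095 0.0007] | now in cradle mm [28.7  1.8  3.3]
scene 281 x -65.4 z [21.5 29.7 34.2]
  x -70 n 44 y -22.2..15.8 mid -3.2  z med 28.4
  x -60 n 74 y -16.5..16.8 mid 0.1  z med 29.9
  x -50 n 78 y -17.1..18.0 mid 0.5  z med 29.7
  x -40 n 85 y -21.3..20.2 mid -0.5  z med 30.4
top 157 x -64.9 z [22.2 28.2 34.1]
  x -70 n 27 y -14.3..19.2 mid 2.5  z med 30.0
  x -60 n 50 y -12.6..19.5 mid 3.5  z med 27.2
  x -50 n 43 y -7.7..18.7 mid 5.5  z med 26.5
  x -40 n 37 y -3.0..22.3 mid 9.7  z med 29.2
```

View pics/m_scene_raw.png

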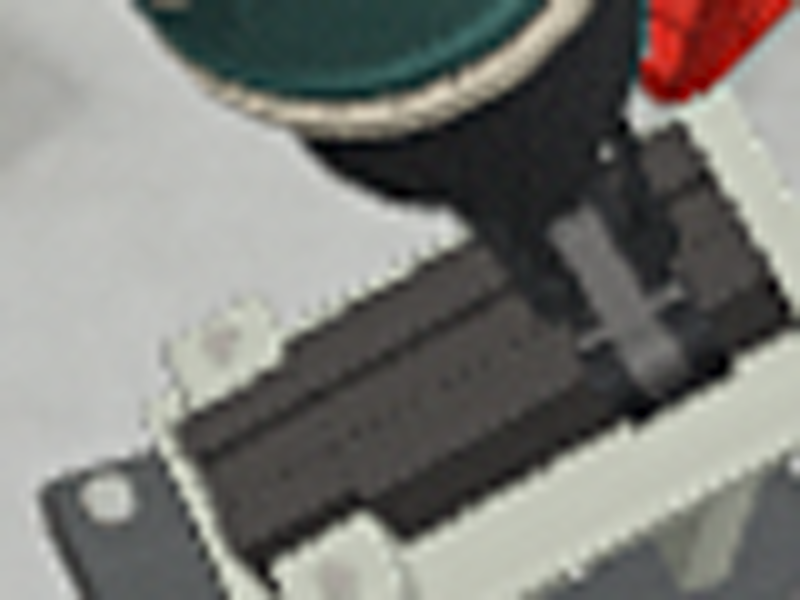

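View pics/m_top_raw.png

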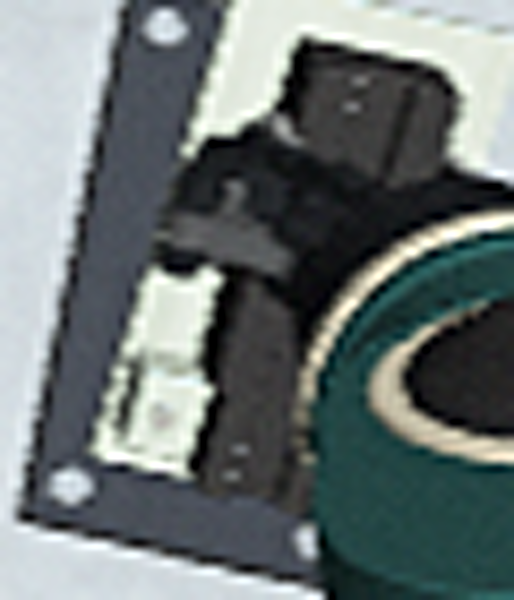

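```bash
python3 -m jog '[{"tx":0,"ty":0,"tz":0,"wx":0,"wy":0.004,"wz":0,"gripper":30},{"tx":0,"ty":0,"tz":0,"wx":0,"wy":0,"wz":0,"gripper":60},{"tx":0,"ty":0,"tz":0,"wx":0,"wy":0,"wz":0,"gripper":80},{"tx":0,"ty":0,"tz":0,"wx":0,"wy":0,"wz":0,"gripper":90},{"tx":0,"ty":0,"tz":0,"wx":0,"wy":0,"wz":0,"gripper":90}]' 30
python3 -m jog '[{"tx":-0.002,"ty":0.0004,"tz":0.0045,"wx":0,"wy":0,"wz":0,"gripper":90},{"tx":-0.006,"ty":0.0012,"tz":0.013,"wx":0,"wy":0,"wz":0,"gripper":90},{"tx":-0.01,"ty":0.002,"tz":0.022,"wx":0,"wy":0,"wz":0,"gripper":90},{"tx":-0.012,"ty":0.0026,"tz":0.027,"wx":0,"wy":0,"wz":0,"gripper":90},{"tx":-0.012,"ty":0.0026,"tz":0.027,"wx":0,"wy":0,"wz":0,"gripper":90}]'
python3 tgt.py 27 2.2 2.6
```

```text
clock: 15.05
position: [0.5169, -0.3018, 0.0752]
eef_rot: [-179.7, 25.4, 168.5]
ft_force: [-0.3, 0.0, -0.1]
gripper_width: 0.898
clock: 15.47
position: [0.4696, -0.2919, 0.1655]
eef_rot: [-179.9, 24.7, 168.3]
ft_force: [0.4, 0.1, 1.3]
gripper_width: 0.9
15.47 [ 0.4696 -0.2919  0.1655] [-179.87   24.73  168.31] [0.4 0.1 1.3] 0.9 [  8.1   8.2  28.4 124.4 -29.3  28.5 137.2]
d [ 0.046  -0.0092 -0.0921] w [ 0.001  -0.0051  0.0025] | now in cradle mm [ 23.4   2.  105.9]
```

Move clear and check.

```bash
python3 -m jog '[{"tx":-0.01,"ty":0.01,"tz":0.03,"wx":0,"wy":0,"wz":0,"gripper":90},{"tx":-0.01,"ty":0.02,"tz":0.03,"wx":0,"wy":0,"wz":0,"gripper":90},{"tx":-0.01,"ty":0.03,"tz":0.02,"wx":0,"wy":0,"wz":0,"gripper":90},{"tx":0,"ty":0.036,"tz":0.01,"wx":0,"wy":0,"wz":0,"gripper":90},{"tx":0,"ty":0.036,"tz":0.005,"wx":0,"wy":0,"wz":0,"gripper":90}]'
python3 -m jog '[{"tx":0,"ty":0.036,"tz":0.005,"wx":0,"wy":0,"wz":0,"gripper":90},{"tx":0,"ty":0.036,"tz":0.005,"wx":0,"wy":0,"wz":0,"gripper":90},{"tx":0,"ty":0.03,"tz":0.005,"wx":0,"wy":0,"wz":0,"gripper":90},{"tx":0,"ty":0,"tz":0,"wx":0,"wy":0,"wz":0,"gripper":90},{"tx":0,"ty":0,"tz":0,"wx":0,"wy":0,"wz":0,"gripper":90}]'
python3 meas.py 20 40 80; python3 - <<'E'
from h import *
st()
im=ctrl.get_image("scene"); crop(im,340,290,440,365,8,"pics/z_s.png")
im2=ctrl.get_image("top"); crop(im2,410,195,480,275,7,"pics/z_t.png"); cv2.imwrite("pics/z_top.png",im2["frame"])
E
```

```text
clock: 15.88
position: [0.4336, -0.1655, 0.2686]
eef_rot: [-179.6, 25.1, 167.4]
ft_force: [1.5, 0.6, -0.2]
gripper_width: 0.901
clock: 16.3
position: [0.431, -0.055, 0.2886]
eef_rot: [-179.5, 25.7, 167.6]
ft_force: [-0.3, 0.1, -0.1]
gripper_width: 0.9
scene 1151 x -64.2 z [22.  30.3 34.1]
  x -70 n 33 y -22.9..17.0 mid -3.0  z med 29.9
  x -60 n 74 y -16.9..17.1 mid 0.1  z med 29.9
  x -50 n 78 y -17.2..16.7 mid -0.2  z med 29.2
  x -40 n 85 y -21.4..22.1 mid 0.4  z med 29.9
  x -30 n 91 y -22.0..21.0 mid -0.5  z med 30.1
  x -20 n 93 y -21.3..20.8 mid -0.3  z med 30.7
  x -10 n 93 y -22.5..20.2 mid -1.1  z med 30.7
  x   0 n 94 y -21.8..21.6 mid -0.1  z med 30.1
  x  10 n 94 y -20.6..19.4 mid -0.6  z med 30.5
  x  20 n 95 y -21.7..21.2 mid -0.2  z med 30.1
  x  30 n 94 y -21.2..21.5 mid 0.1  z med 30.6
  x  40 n 99 y -21.4..21.0 mid -0.2  z med 30.4
  x  50 n 92 y -20.6..20.2 mid -0.2  z med 30.5
  x  60 n 36 y -20.9..20.3 mid -0.3  z med 30.7
top 889 x -64.7 z [21.5 29.8 34.2]
  x -70 n 24 y -15.0..18.1 mid 1.5  z med 28.1
  x -60 n 53 y -13.1..19.5 mid 3.2  z med 28.3
  x -50 n 56 y -13.2..19.3 mid 3.1  z med 29.2
  x -40 n 66 y -17.4..22.5 mid 2.6  z med 29.8
  x -30 n 71 y -17.0..22.8 mid 2.9  z med 30.1
  x -20 n 66 y -16.9..22.4 mid 2.8  z med 30.3
  x -10 n 65 y -17.2..22.2 mid 2.5  z med 30.2
  x   0 n 73 y -17.0..22.9 mid 3.0  z med 29.9
  x  10 n 71 y -17.6..22.6 mid 2.5  z med 30.5
  x  20 n 72 y -17.7..22.5 mid 2.4  z med 30.3
  x  30 n 72 y -16.4..22.1 mid 2.9  z med 29.4
  x  40 n 73 y -16.8..22.2 mid 2.7  z med 29.7
  x  50 n 75 y -16.4..22.6 mid 3.1  z med 29.6
  x  60 n 52 y -16.8..22.5 mid 2.9  z med 29.0
16.4 [ 0.4311 -0.0558  0.2883] [-179.52   25.65  167.52] [-0.1  0.1 -0.4] 0.901 [ -1.6 -17.5  -0.3 128.9   9.4  44.1  70.2]
```

View pics/z_s.png

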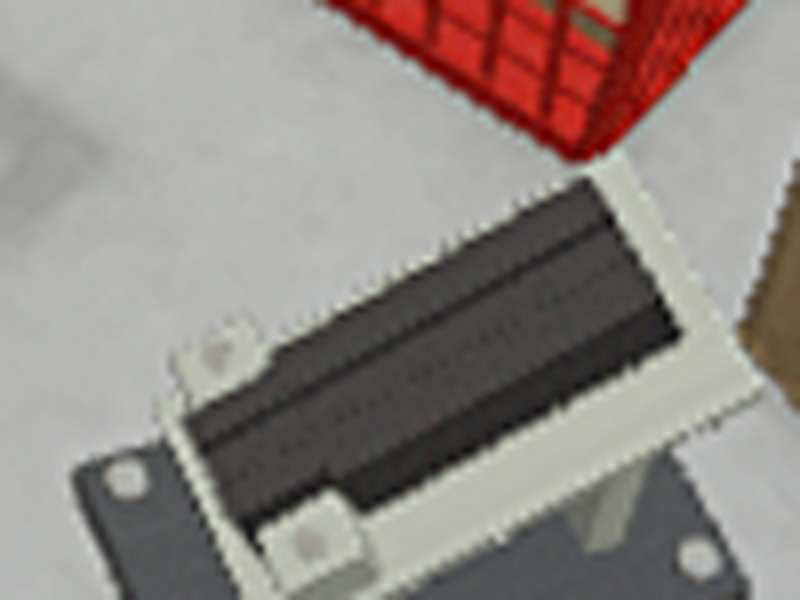

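View pics/z_t.png

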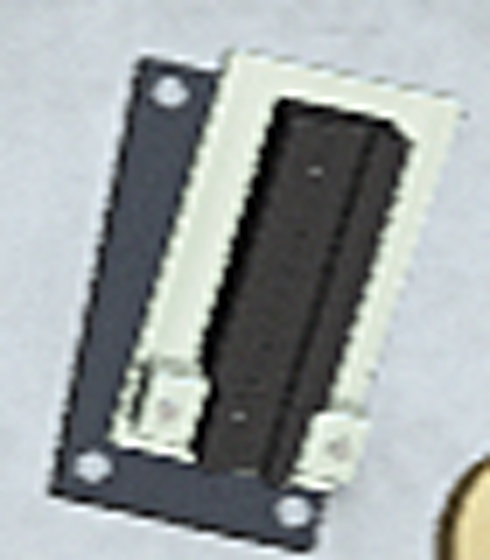

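View pics/z_top.png

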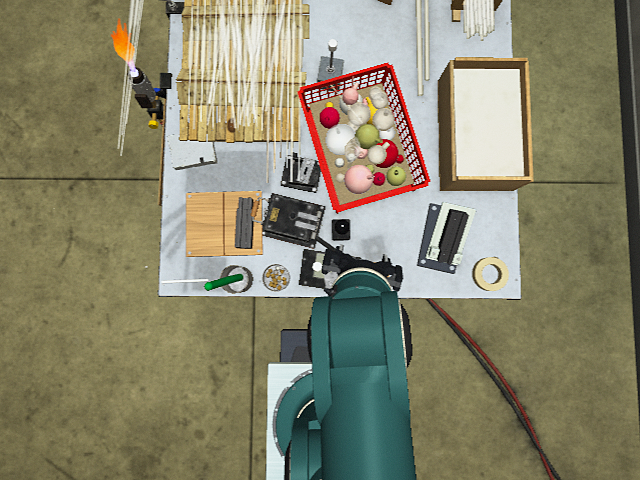

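```bash
python3 -c "
from station import ctrl
print(ctrl.close_job())"
```

```text
the job is handed in; nothing more can be done
None
```

I moved the left-hand block from the board to the stand and handed the job in at about 16.4 s on the robot's clock. It lies groove up on the sloping bed, with its tongue end down the slope between the fork jaws.

- **Tongue end:** I pinched the near end and the middle, not the far end. The openings were 0.395 (about 34 mm) and 0.48–0.49 (about 41 mm). That put the tongue at the end nearest the robot, as the pictures showed, so the block needed no half turn.
- **Seating:** I lowered the block part-way into the fork and let go. It stayed put, so I gripped it again further up and slid it down. It stalled against the jaws at about 25 N, and I released it and drew away.
- **Last checks:** The block lies flat along the bed from x ≈ -64.5 to +65 mm, with the shoulders at the jaws in the camera picture. The other block looks unmoved, and the arm is clear at TCP height 0.29 m with no outside force.
- **Disagreements:**
  - The reported TCP was about 25 mm lower than the fingertips seen in the pictures, so the first pinch closed above the block and had to be repeated lower.
  - The two cameras put the block's sideways position about 3 mm apart; they differ over the jaws in much the same way.

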